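# Load the plate shaker with a square pile of well plates

## Task

First clear the orange tube rack off the shaker's pad and set it down lengthwise on the middle of the black rubber mat, then gather every white well plate on the bench into one square pile on the pad, flat and with all edges flush with the pad, lifting plates off their overlapping piles from the top without dragging those beneath. Next set the aluminium cover squarely on top of the pile, and last push the shaker's lever fully over to on. Leave everything else where it stands, and correct anything that gets knocked out of place.

Things in the scene. Friction and masses are not known exactly. Their poses are not given: they have to be found in the camera images.
- pad (a point): shaker pad: centre of the top face of a raised flat aluminium pad, 62 mm (its x) by 120 mm (its y), the very footprint of a plate, 10 mm high on the shaker's base (white, 130 (x) x 280 (y) x 40 mm high, fixed to the bench). The pad's top is 50 mm above the bench. Axes: x across the pad, away from the robot side, y along it towards the lever, z up. There is no rim: plates lie on it freely
- lever (a joint): the shaker's toggle lever: 0 = off, leaning to the shaker's -x; 1.0 rad = fully on, leaning to its +x; stiff enough to stay where it is left, light to push (a few N)
- lever_tip (a point): centre of the knob of the lever, a slim rod with a round black knob (26 mm) at its top, about 70 mm from the hinge to the tip, standing in a low grey housing on the shaker's base at the +y end, 135 mm from the pad's centre; it swings 0.5 rad either side of upright in the shaker's x-z plane, the tip moving some 65 mm towards the pad's +x in all
- mat_c (a point): top centre of the thin black rubber mat on the bench (fixed), 110 (x) x 200 (y) x 3 mm; z up
- rack_c (a point): orange tube rack, solid block 150 (its x) x 58 (its y) x 36 mm (z), at its centre half-way up; light; gripped across the 58 mm. It stands on the shaker's pad at the start
- cover_c (a point): aluminium hold-down cover: flat plate 120 (its x) x 62 (its y) x 8 mm with an upright bar grip along its middle, 70 (x) x 16 (y) mm and 26 mm tall, so 34 mm high in all; the point is half-way up, 17 mm above its underside; z up; about 0.22 kg; gripped by the bar across its 16 mm
- a1_c (a point): well plate, white plastic, a flat rigid block 120 (its x) x 62 (its y) x 20 mm (z); point at its centre, half-way up; z up. All plates are alike, 0.12 kg or so, gripped across the 62 mm. Lies flat on the bench, at the bottom of the first overlapping pile
- a2_c (a point): well plate, white plastic, a flat rigid block 120 (its x) x 62 (its y) x 20 mm (z); point at its centre, half-way up; z up. All plates are alike, 0.12 kg or so, gripped across the 62 mm. Lies askew on plate a1
- a3_c (a point): well plate, white plastic, a flat rigid block 120 (its x) x 62 (its y) x 20 mm (z); point at its centre, half-way up; z up. All plates are alike, 0.12 kg or so, gripped across the 62 mm. Lies askew on plate a2, top of the pile; may be absent
- b1_c (a point): well plate, white plastic, a flat rigid block 120 (its x) x 62 (its y) x 20 mm (z); point at its centre, half-way up; z up. All plates are alike, 0.12 kg or so, gripped across the 62 mm. Lies flat on the bench away from the first pile, alone or with plate b2 on it
- b2_c (a point): well plate, white plastic, a flat rigid block 120 (its x) x 62 (its y) x 20 mm (z); point at its centre, half-way up; z up. All plates are alike, 0.12 kg or so, gripped across the 62 mm. Lies askew on plate b1; may be absent
- c1_c (a point): well plate, white plastic, a flat rigid block 120 (its x) x 62 (its y) x 20 mm (z); point at its centre, half-way up; z up. All plates are alike, 0.12 kg or so, gripped across the 62 mm. Lies alone on the bench; may be absent
- media: bystander, not to be disturbed: round glass jar, 72 mm across, 130 mm tall, orange cap; origin at the centre of its underside
- spray: bystander, not to be disturbed: white bottle, 64 mm across, 190 mm tall, blue cap; origin at the centre of its underside
- vial: bystander, not to be disturbed: steel cylinder, 34 mm across, 42 mm tall; origin at the centre of its underside
- weight: bystander, not to be disturbed: brass cylinder, 32 mm across, 36 mm tall; origin at the centre of its underside
- tipbox: bystander, not to be disturbed: blue closed box 85 x 120 x 60 mm; origin at the centre of its underside

How it is judged:
By the outcome, as a careful person would: the job done as asked, in the order asked, and still so for the second after the job is handed in, with the robot touching nothing.
Of a3, b2, c1 only 1 to 3 are there at a start; the rules pass over those that are not, and their reading is None.
At some moment in a run one of cover may be knocked a few centimetres aside while the robot is not near it.
Once in a run the grip may slacken for a moment while it holds something.
It also fails if it takes over 210 s, if anything falls off the work surface, if the arm or the gripper's body presses on something with over 40 N, if the wrist force passes 120 N, or if a joint passes its speed limit or range.

## Robot

A 6-joint arm with a two-finger parallel gripper is mounted at the origin on the work surface. World frame = base frame: x ahead of the robot, y to its left, z up, the work surface at z = 0. Lengths are in m, angles in rad, forces in N, time in s.
With the tool pointing down it reaches from about 0.4 to 0.925 m from the base axis. Payload 12.5 kg.
Tool frame: the origin (TCP) lies at the very end of the fingers, on their centre line; the grasp point (between the pads) lies tcp_to_grasp behind it (tcp_to_grasp is the distance from the TCP to the grasp point, in m); z points along the fingers, x is the direction in which the jaws open and shut, and the axes are right-handed (so a half turn about z gives the same grasp; the last joint's range is limited). The gripper opens to 95 mm and grips with 3 to 60 N. Pads are 20 mm wide; open, the fingers measure 119 mm over their backs; the gripper's body (75 mm by 180 mm) begins 59 mm behind the grasp point.
Start: joints at [-1.445, 0.491, 1.559, -0, 1.092, -0.106], TCP at [0.144, -0.608, 0.215] pointing down, gripper open.
Joint ranges: [-3.1, 3.1], [-0.84, 2.19], [0.05, 2.79], [-1.13, 4.28], [0.06, 2.93], [-2.69, 2.69]. Speed limits (rad/s): [2.22, 2.22, 2.79, 3.14, 3.14, 3.14].

## Interface

Orientations are given as a unit quaternion [w, x, y, z].
In Python, from cell import read_state, capture, finish_job, tcp_to_grasp gives the robot as it stands.
- The arm moves only by the tool arm_command, never from a script. Its argument "increments" is a list of rows, each a list of 6 numbers: the shift along the tool's x, y, z in mm, then the turn, a rotation vector about the tool's x, y, z in degrees. In form: [[tx, ty, tz, wx, wy, wz], ...]. A call has 1 to 5 rows; each row is the pose to reach, as a shift and turn from the pose commanded when the call began, along the tool's axes at that moment; what a row does not reach only later rows make up. A row lasts 1/8 s, in which the tool goes at most 62.5 mm and 10.7 degrees, less where a joint would pass 70% of its speed; a pose out of reach is approached as far as the arm can. A call with a gripper value outside its range is refused whole. "gripper" is the finger opening in mm, from 0 to 95.1, set as the call begins (left out, the last holds). The fingers move at their own pace and stop on an object; "squeeze" is the grip in N (left out, the last holds). Time passes only in rows, so rows that repeat a pose let the fingers close. It gives the time, the measured TCP pose, the force and the opening at its end, in the units of the state.
- read_state(): the state, without advancing time (a new reading comes with each control period).
- capture(name): name is "scene" or "top"; returns a dict with "img" (480x640x3 uint8, red, green, blue), "vertical_fov" (degrees; the focal length in pixels is half the picture's height over the tangent of half this angle, whatever the lens; pixels are square), "cx", "cy" (the principal point, pixels), "k1" (the pictures are not rectified: a ray, as slopes to the right and down, at radius r is drawn at 1 + k1 r^2 times it, then the intrinsics apply), "R" (3x3) and "t" (3): a world point X has camera coordinates R X + t. Camera axes: x right, y down, z forward; pixel columns grow to the right and rows downward; lengths in m; the calibration is good to about 2 mm. A picture is of the moment at which its call begins. There is no depth.
- finish_job(): hands the job in, once; it reports no verdict.
The state is a dict: "t": time; "joint_pos": joint angles; "joint_vel": joint speeds; "effort": joint torques, N m; "tool_pos": TCP position; "tcp_rot": TCP orientation; "ft_force": force on the tool from outside, world axes, zero at the start; "moment": the same for the moment, N m; "gripper_width": opening from 0.0 (shut) to 1.0 (fully open).
Only numpy, scipy, OpenCV 4.12 (cv2) and the standard library are available. Lean on these libraries where they do the work, as an engineer would, in place of code of your own. Each camera call takes 0.05 s, during which the arm holds its last target. There are 200 camera calls.

## Working session

There is one attempt and no reset: what is moved stays moved. The work goes in short steps, Python scripts to look and compute and a tool call to move; the robot and the scene stay as the last step left them, time stands still between calls to the robot, and variables do not carry over. Pictures are saved under pics/ and viewed, about 12 in all and at most 16, crops included, and the job is handed in when it is done.

Besides the shell and the picture viewer there is one more tool, called after "Request:" by a JSON object that holds its "method" and its "body". arm_command: Moves the arm, as the interface text tells. Its arguments: {"type":"object","properties":{"increments":{"type":"array","items":{"type":"array","items":{"type":"number"}}},"gripper":{"type":"number"},"squeeze":{"type":"number"}},"required":["increments"]}

```bash
ls; mkdir -p pics
cat > h.py <<'E'
import numpy as np, cv2
from cell import read_state, capture, finish_job, tcp_to_grasp
from scipy.spatial.transform import Rotation as Ro
def cam(c):
    f=240/np.tan(np.radians(c["vertical_fov"])/2)
    return f,c["cx"],c["cy"],c["k1"],np.array(c["R"]),np.array(c["t"])
def proj(c,X):
    f,cx,cy,k,R,t=cam(c); p=np.atleast_2d(X)@R.T+t; s=p[:,:2]/p[:,2:]
    s=s*(1+k*(s**2).sum(1,keepdims=True)); return s*f+[cx,cy]
def unproj(c,uv,z):
    f,cx,cy,k,R,t=cam(c); d=(np.atleast_2d(uv)-[cx,cy])/f; s=d.copy()
    for _ in range(20): s=d/(1+k*(s**2).sum(1,keepdims=True))
    r=np.c_[s,np.ones(len(s))]@R; o=-R.T@t
    return o+r*((np.asarray(z)-o[2])/r[:,2])[:,None]
def save(c,n,box=None,sc=1):
    im=c["img"][:,:,::-1]
    if box: im=im[box[1]:box[3],box[0]:box[2]]
    cv2.imwrite("pics/"+n+".png",cv2.resize(im,None,fx=sc,fy=sc,interpolation=cv2.INTER_CUBIC))
E
python3 - <<'E'
from h import *
print(tcp_to_grasp, read_state())
for n in("scene","top"):
    c=capture(n); save(c,n+"0",sc=1.25); print(n,{k:v for k,v in c.items() if k!="img"}, -np.array(c["R"]).T@c["t"])
    np.savez("pics/"+n+"0",**c)
E
```

```text
pics
0.0188 {'t': 0.0, 'joint_pos': array([-1.44457889e+00,  4.91563600e-01,  1.55946049e+00,  4.46370690e-06,
        1.09171237e+00, -1.05582539e-01]), 'joint_vel': array([ 0.00055028, -0.00094018,  0.00048853, -0.00024766, -0.00062575,
       -0.00398896]), 'effort': array([ 3.32941941e-03, -6.12634492e+01, -2.58170950e+01,  6.92979922e-02,
        4.83281922e-02, -7.96732229e-05]), 'tool_pos': array([ 0.14358289, -0.60802397,  0.21405544]), 'tcp_rot': array([-4.01617937e-04,  7.84132427e-01, -6.20593273e-01, -4.07162497e-04]), 'ft_force': array([ 0.66887761, -0.01627617,  0.48547865]), 'moment': array([ 0.01934235,  0.02572623, -0.03269675]), 'gripper_width': 1.000355510240202}
scene {'vertical_fov': 46.7952073890909, 'cx': 323.9297186145475, 'cy': 243.6320113270135, 'k1': -0.12921496505596158, 'R': array([[-0.24001374,  0.97072607,  0.00918141],
       [ 0.53284017,  0.13963971, -0.83461494],
       [-0.81146457, -0.19542683, -0.5507573 ]]), 't': array([ 0.1279207 , -0.23014995,  1.69279756])} [1.52698112 0.23878017 0.73905953]
top {'vertical_fov': 50.79119446987378, 'cx': 325.0276621021765, 'cy': 239.30589747636543, 'k1': -0.031795482351486236, 'R': array([[-0.02021302, -0.9995962 , -0.01997155],
       [-0.99760362,  0.02148673, -0.06576735],
       [ 0.06616992,  0.01859433, -0.9976351 ]]), 't': array([0.03792417, 0.59866296, 1.23462449])} [0.51629989 0.00208852 1.27183461]
```

View pics/top0.png

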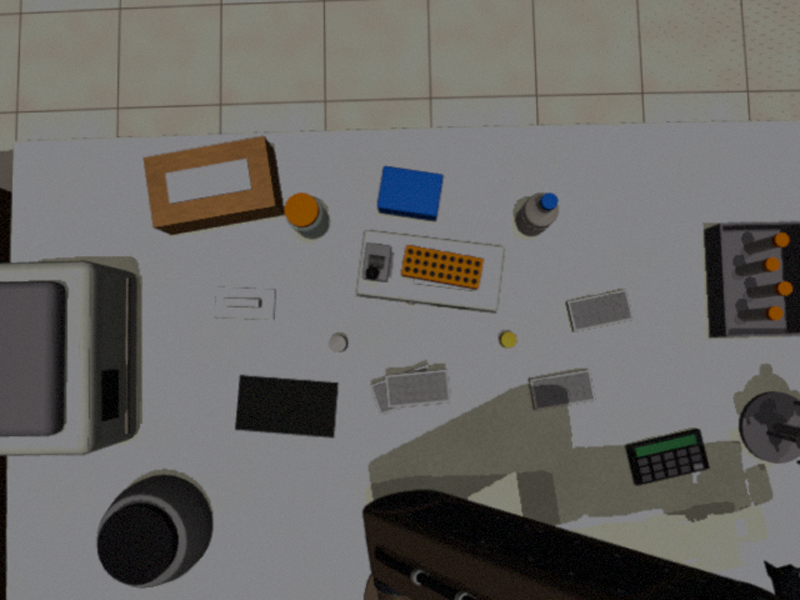

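View pics/scene0.png

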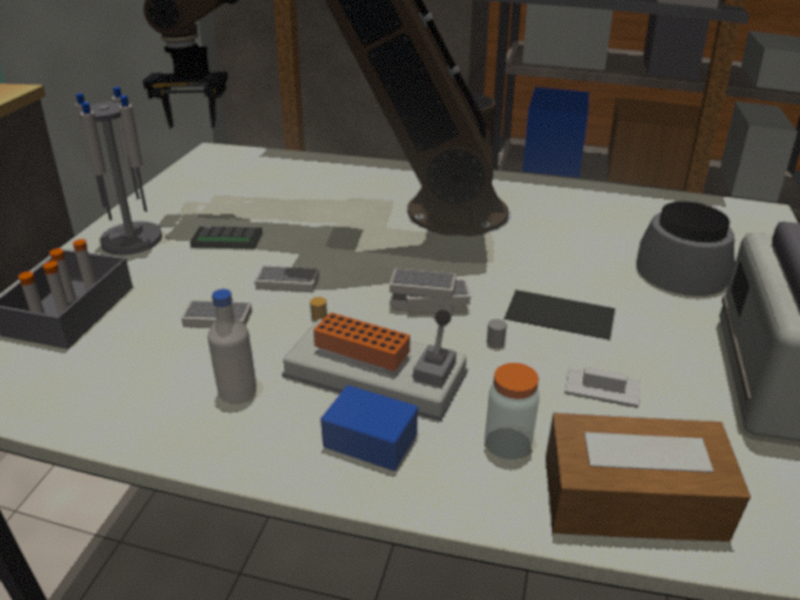

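Top view: shaker centre (430,270) with the rack on it, mat (287,406), cover (245,303), overlapping pile (411,386), and two single plates (599,310) and (561,389). Next I'll enlarge the pile and the other items.

Run:
```python
from h import *
c=np.load("pics/top0.npz"); s=np.load("pics/scene0.npz")
def crop(c,x,y,w,h,W,H):
    im=c["img"][y:y+h,x:x+w,::-1]; im=cv2.resize(im,(W,H),interpolation=cv2.INTER_CUBIC)
    return cv2.convertScaleAbs(im,alpha=1.3)
a=crop(c,290,280,80,60,400,300); b=crop(s,300,200,80,60,400,300)
d=crop(c,420,220,100,75,400,300); e=crop(c,160,220,80,60,400,300)
cv2.imwrite("pics/m1.png",np.vstack([np.hstack([a,b]),np.hstack([d,e])]))
f=crop(c,280,178,130,78,800,480); cv2.imwrite("pics/m2.png",f)
```

```text
(no output)
```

View pics/m1.png

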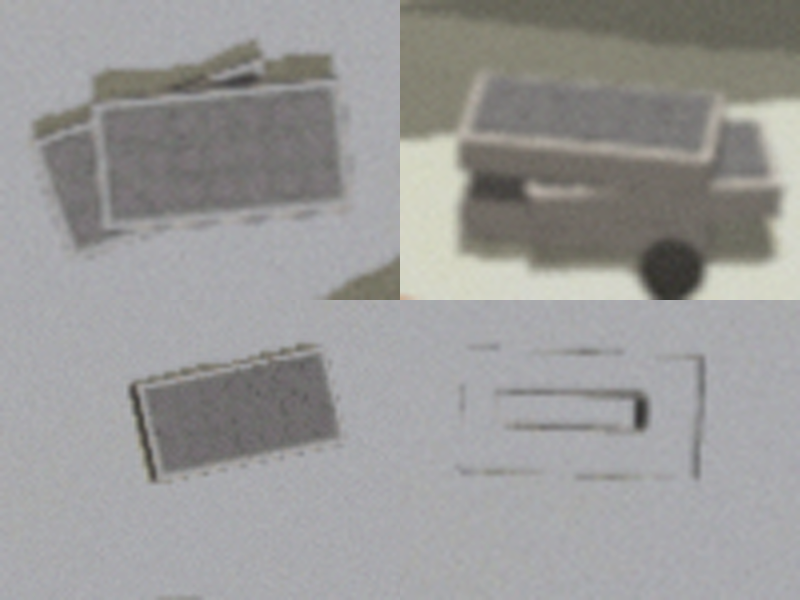

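View pics/m2.png

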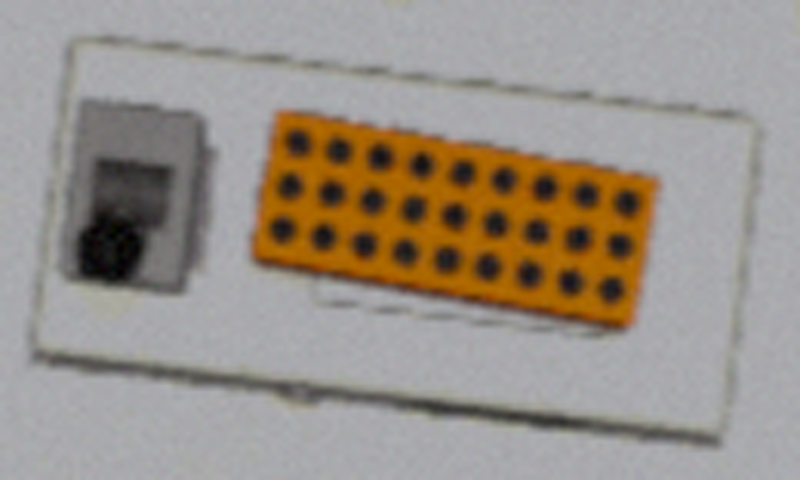

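Enlarged crops: the pile has a straight top plate and a tilted one under it, apparently two plates. Single plates lie at (480,248) and (449,311) in raw pixels. The lever knob leans towards −x. Next I'll fit the poses.

```bash
cat >> h.py <<'E'
from scipy.optimize import least_squares
def rect(p,L,W,z):
    """corners of L (along yaw) x W at p=[x,y,yaw]"""
    k=np.array([[1,1],[-1,1],[-1,-1],[1,-1]])*[L/2,W/2]; c,s=np.cos(p[2]),np.sin(p[2])
    return np.c_[k@np.array([[c,s],[-s,c]])+p[:2],np.full(4,z)]
def fit(obs,L,W,z,yaw0):
    """obs: list of (cam, 4 corners any order)"""
    g=np.mean([unproj(c,uv,z).mean(0)[:2] for c,uv in obs],0)
    def res(p):
        o=[]
        for c,uv in obs:
            q=proj(c,rect(p,L,W,z)); D=np.linalg.norm(q[:,None]-np.array(uv)[None],axis=2); j=D.argmin(0)
            o.append((q[j]-uv).ravel())
        return np.concatenate(o)
    r=least_squares(res,[*g,yaw0],x_scale=[.01,.01,.1])
    return r.x,np.sqrt((r.fun**2).mean()*2)
E
python3 - <<'E'
from h import *
c=np.load("pics/top0.npz"); s=np.load("pics/scene0.npz")
A=lambda l,sc,o: np.array(l)/sc+o
def show(n,r): print(n,np.round(r[0][:2]*1000,1),"yaw",round(np.degrees(r[0][2]),1),"rms",round(r[1],2),"rad",round(np.hypot(*r[0][:2]),3))
ta=A([(95,105),(335,80),(345,207),(107,228)],5,[290,280]); sa=A([(83,75),(322,95),(308,158),(62,142)],5,[300,200])
for z in(.04,.06):
    show("Atop both z%.2f"%z,fit([(c,ta),(s,sa)],.12,.062,z,1.6)); show("  top",fit([(c,ta)],.12,.062,z,1.6)); show("  scene",fit([(s,sa)],.12,.062,z,1.6))
lo=A([(38,140),(265,62),(78,248)],5,[290,280])
for z in(.02,.04): show("Alow z%.2f"%z,fit([(c,lo)],.12,.062,z,1.85))
P=A([(140,85),(322,47),(340,138),(158,175)],4,[420,220])
for z in(.02,.04): show("P1",fit([(c,P)],.12,.062,z,1.8))
P=np.array([(529,378),(589,369),(594,401),(534,410)])/1.25
for z in(.02,.04): show("P2",fit([(c,P)],.12,.062,z,1.8))
show("mat",fit([(c,np.array([(239,375),(338,381),(335,437),(236,429)])/1.25)],.2,.11,.003,1.55))
show("cover",fit([(c,A([(62,47),(303,55),(297,178),(60,170)],5,[160,220]))],.12,.062,.008,1.5))
k=800/130
show("base",fit([(c,A([(72,40),(758,118),(722,432),(38,350)],k,[280,178]))],.28,.13,.04,1.45))
show("rack",fit([(c,A([(275,110),(658,178),(632,325),(255,262)],k,[280,178]))],.15,.058,.086,1.4))
show("padedge",(np.r_[unproj(c,A([(318,303)],k,[280,178]),.05)[0][:2],0],0))
show("padedge2",(np.r_[unproj(c,A([(605,335)],k,[280,178]),.05)[0][:2],0],0))
show("lever",(np.r_[unproj(c,A([(110,245)],k,[280,178]),.115)[0][:2],0],0))
E
```

```text
Atop both z0.04 [418.7   6.5] yaw 94.7 rms 3.2 rad 0.419
  top [423.7   6.6] yaw 94.3 rms 0.88 rad 0.424
  scene [401.2   3.8] yaw 95.6 rms 0.54 rad 0.401
Atop both z0.06 [426.8   8. ] yaw 94.6 rms 1.79 rad 0.427
  top [425.2   6.6] yaw 94.3 rms 1.33 rad 0.425
  scene [433.1  10.5] yaw 95.4 rms 1.16 rad 0.433
Alow z0.02 [421.5  30.5] yaw 107.2 rms 1.19 rad 0.423
Alow z0.04 [423.   29.7] yaw 107.2 rms 1.54 rad 0.424
P1 [ 570.1 -357.2] yaw 100.1 rms 1.44 rad 0.673
P1 [ 569.2 -351.5] yaw 100.1 rms 1.85 rad 0.669
P2 [ 415.1 -275.6] yaw 97.2 rms 0.28 rad 0.498
P2 [ 416.7 -271.2] yaw 97.2 rms 0.56 rad 0.497
mat [392.3 269.2] yaw 85.4 rms 0.54 rad 0.476
cover [599.1 351.2] yaw 87.1 rms 0.48 rad 0.694
base [654.  -23.6] yaw 82.1 rms 1.48 rad 0.654
rack [654.4 -45.1] yaw 79.0 rms 0.67 rad 0.656
padedge [626.3   8.1] yaw 0.0 rms 0 rad 0.626
padedge2 [ 611.2 -104.5] yaw 0.0 rms 0 rad 0.62
lever [644.   85.2] yaw 0.0 rms 0 rad 0.65
```

The top plate's height fits about 0.06 m, so the pile holds three plates, making five in all. I'll take the rack first.

```bash
cat >> h.py <<'E'
def plan(*wps):
    """wps: (x,y,z mm, jaw yaw deg); prints the increments of successive calls"""
    st=read_state(); p=np.array(st["tool_pos"])*1000; q=st["tcp_rot"]; R=Ro.from_quat([q[1],q[2],q[3],q[0]])
    print("at",np.round(p,1),"jaw",round(np.degrees(np.arctan2(R.as_matrix()[1,0],R.as_matrix()[0,0])),2),"t",round(st["t"],2),"w",round(st["gripper_width"]*95.1,1),"F",np.round(st["ft_force"],1))
    for x,y,z,a in wps:
        a=np.radians(a); T=Ro.from_matrix(np.array([[np.cos(a),np.sin(a),0],[np.sin(a),-np.cos(a),0],[0,0,-1]]).T)
        d=R.inv().apply(np.array([x,y,z])-p); w=(R.inv()*T).as_rotvec(degrees=True)
        n=max(np.linalg.norm(d)/62.5,np.linalg.norm(w)/10.7)
        print((x,y,z),list(np.round(d,1)),list(np.round(w,1)),"rows>=%.1f"%n)
        p=np.array([x,y,z]);R=T
E
python3 - <<'E'
from h import *
plan((400,-330,260,-45),(654,-45,200,-11),(654,-45,90,-11),(654,-45,55,-11))
E
```

```text
at [ 143.6 -608.1  214.1] jaw -76.72 t 0.1 w 95.2 F [ 0.1  0.5 -0.4]
(400, -330, 260) [np.float64(-211.8), np.float64(-313.4), np.float64(-45.6)] [np.float64(-0.0), np.float64(0.1), np.float64(-31.7)] rows>=6.1
(654, -45, 200) [np.float64(-21.9), np.float64(-381.1), np.float64(60.0)] [np.float64(0.0), np.float64(0.0), np.float64(-34.0)] rows>=6.2
(654, -45, 90) [np.float64(0.0), np.float64(0.0), np.float64(110.0)] [np.float64(0.0), np.float64(0.0), np.float64(0.0)] rows>=1.8
(654, -45, 55) [np.float64(0.0), np.float64(0.0), np.float64(35.0)] [np.float64(0.0), np.float64(0.0), np.float64(0.0)] rows>=0.6
```

Request:
{"method": "arm_command", "body": {"increments": [[-33,-50,-15,0,0,-6],[-68,-100,-35,0,0,-13],[-102,-150,-46,0,0,-20],[-136,-200,-46,0,0,-26],[-165,-245,-46,0,0,-32]], "gripper": 95, "squeeze": 30}}

```text
t: 0.72
tool_pos: [0.3452, -0.3896, 0.2608]
tcp_rot: [0.0, 0.926, -0.379, 0.0]
ft_force: [0.6, -0.6, -0.2]
gripper_width: 0.996
```

Run:
```python
from h import *
plan((520,-200,240,-28),(654,-45,180,-11),(654,-45,90,-11),(654,-45,55,-11))
```

```text
at [ 345.2 -389.6  260.8] jaw -44.51 t 0.72 w 94.7 F [ 0.6 -0.6 -0.2]
(520, -200, 240) [np.float64(-8.3), np.float64(-257.7), np.float64(20.8)] [np.float64(0.0), np.float64(-0.0), np.float64(-16.5)] rows>=4.1
(654, -45, 180) [np.float64(45.5), np.float64(-199.8), np.float64(60.0)] [np.float64(0.0), np.float64(0.0), np.float64(-17.0)] rows>=3.4
(654, -45, 90) [np.float64(0.0), np.float64(0.0), np.float64(90.0)] [np.float64(0.0), np.float64(0.0), np.float64(0.0)] rows>=1.4
(654, -45, 55) [np.float64(0.0), np.float64(0.0), np.float64(35.0)] [np.float64(0.0), np.float64(0.0), np.float64(0.0)] rows>=0.6
```

Request:
{"method": "arm_command", "body": {"increments": [[-2,-55,5,0,0,-3.5],[-4,-110,10,0,0,-7],[-6,-165,15,0,0,-10.5],[-8,-215,20,0,0,-14],[-8,-258,21,0,0,-16.5]]}}

```text
t: 1.35
tool_pos: [0.5208, -0.2007, 0.2391]
tcp_rot: [-0.0, 0.97, -0.243, -0.0]
ft_force: [0.1, 0.5, 0.4]
gripper_width: 0.999
```

Request:
{"method": "arm_command", "body": {"increments": [[12,-54,10,0,0,-5],[25,-108,20,0,0,-10],[37,-162,40,0,0,-15],[45,-200,60,0,0,-17],[45,-200,60,0,0,-17]]}}

```text
t: 1.98
tool_pos: [0.6545, -0.0452, 0.1772]
tcp_rot: [-0.0, 0.995, -0.096, -0.002]
ft_force: [-0.9, -0.3, -0.2]
gripper_width: 1.0
```

Request:
{"method": "arm_command", "body": {"increments": [[0,0,35,0,0,0],[0,0,70,0,0,0],[0,0,100,0,0,0],[0,0,124,0,0,0],[0,0,124,0,0,0]]}}

```text
t: 2.6
tool_pos: [0.6531, -0.0482, 0.0546]
tcp_rot: [-0.0, 0.995, -0.098, -0.001]
ft_force: [0.1, -0.8, 1.0]
gripper_width: 1.0
```

Request:
{"method": "arm_command", "body": {"increments": [[0,0,0,0,0,0],[0,0,0,0,0,0],[0,0,0,0,0,0],[0,0,0,0,0,0],[0,0,0,0,0,0]], "gripper": 40, "squeeze": 30}}

```text
t: 3.22
tool_pos: [0.6544, -0.0475, 0.056]
tcp_rot: [0.0, 0.995, -0.098, 0.0]
ft_force: [0.3, -0.5, 3.5]
gripper_width: 0.612
```

Run:
```python
from h import *
plan((654,-45,180,-11),(520,120,180,-11),(392,269,100,-4.6),(392,269,14,-4.6))
```

```text
at [654.4 -47.5  56. ] jaw -11.22 t 3.23 w 58.2 F [ 0.3 -0.5  3.5]
(654, -45, 180) [np.float64(-0.8), np.float64(-2.4), np.float64(-124.0)] [np.float64(0.0), np.float64(-0.0), np.float64(-0.2)] rows>=2.0
(520, 120, 180) [np.float64(-163.0), np.float64(-136.4), np.float64(0.0)] [np.float64(0.0), np.float64(0.0), np.float64(0.0)] rows>=3.4
(392, 269, 100) [np.float64(-154.1), np.float64(-121.8), np.float64(80.0)] [np.float64(0.0), np.float64(0.0), np.float64(-6.4)] rows>=3.4
(392, 269, 14) [np.float64(0.0), np.float64(0.0), np.float64(86.0)] [np.float64(0.0), np.float64(0.0), np.float64(0.0)] rows>=1.4
```

Request:
{"method": "arm_command", "body": {"increments": [[0,0,-25,0,0,0],[0,0,-60,0,0,0],[0,0,-95,0,0,0],[0,0,-125,0,0,0],[0,0,-125,0,0,0]]}}

```text
t: 3.85
tool_pos: [0.6549, -0.0476, 0.1824]
tcp_rot: [0.0, 0.995, -0.098, 0.002]
ft_force: [-0.9, 0.1, -3.2]
gripper_width: 0.609
```

Request:
{"method": "arm_command", "body": {"increments": [[-20,-16,0,0,0,0],[-55,-46,0,0,0,0],[-90,-76,0,0,0,0],[-130,-109,0,0,0,0],[-165,-138,0,0,0,0]]}}

```text
t: 4.47
tool_pos: [0.5172, 0.1211, 0.179]
tcp_rot: [0.0, 0.995, -0.098, -0.001]
ft_force: [1.0, 0.1, -2.5]
gripper_width: 0.61
```

Request:
{"method": "arm_command", "body": {"increments": [[-40,-32,15,0,0,-1.6],[-80,-62,40,0,0,-3.2],[-120,-92,65,0,0,-5],[-152,-120,80,0,0,-6.4],[-152,-120,80,0,0,-6.4]]}}

```text
t: 5.1
tool_pos: [0.3907, 0.2682, 0.0985]
tcp_rot: [0.001, 0.999, -0.04, -0.002]
ft_force: [0.7, -0.2, -1.7]
gripper_width: 0.612
```

Run:
```python
from h import *
plan((392,269,40,-4.6),(392,269,14,-4.6))
c=capture("top"); np.savez("pics/top1",**c); save(c,"top1",(160,180,420,375),3); print(proj(c,[[.392,.269,.12],[.392,.269,.003]]))
```

```text
at [390.7 268.2  98.5] jaw -4.61 t 5.1 w 58.2 F [ 0.7 -0.2 -1.7]
(392, 269, 40) [np.float64(1.5), np.float64(-1.1), np.float64(58.5)] [np.float64(0.1), np.float64(0.2), np.float64(-0.0)] rows>=0.9
(392, 269, 14) [np.float64(0.0), np.float64(0.0), np.float64(26.0)] [np.float64(0.0), np.float64(0.0), np.float64(0.0)] rows>=0.4
[[218.83262553 329.74595853]
 [229.54653382 324.4914503 ]]
```

View pics/top1.png

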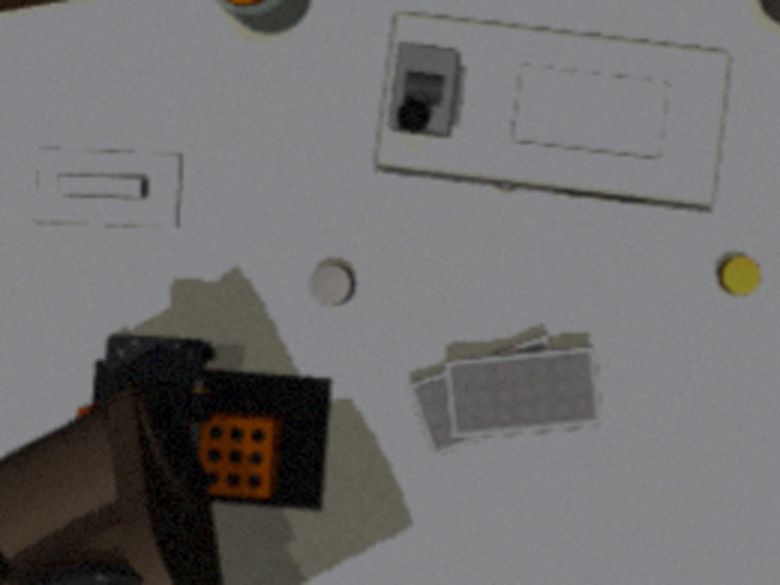

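Request:
{"method": "arm_command", "body": {"increments": [[1,1,30,0,0,0],[1,1,60,0,0,0],[1,1,75,0,0,0],[1,1,84,0,0,0],[1,1,88,0,0,0]]}}

```text
t: 5.78
tool_pos: [0.3947, 0.266, 0.0125]
tcp_rot: [0.0, 0.999, -0.042, 0.0]
ft_force: [-0.2, 0.4, -2.4]
gripper_width: 0.607
```

Request:
{"method": "arm_command", "body": {"increments": [[0,0,1,0,0,0],[0,0,1,0,0,0],[0,0,1,0,0,0],[0,0,1,0,0,0]], "gripper": 75}}

```text
t: 6.28
tool_pos: [0.3945, 0.2662, 0.0119]
tcp_rot: [-0.0, 0.999, -0.042, 0.0]
ft_force: [-0.1, -0.2, -0.3]
gripper_width: 0.787
```

Request:
{"method": "arm_command", "body": {"increments": [[0,0,-40,0,0,0],[0,0,-90,0,0,0],[0,0,-140,0,0,0],[0,0,-170,0,0,0],[0,0,-170,0,0,0]]}}

```text
t: 6.9
tool_pos: [0.395, 0.2665, 0.1836]
tcp_rot: [-0.001, 0.999, -0.042, 0.002]
ft_force: [0.3, 0.1, -0.4]
gripper_width: 0.789
```

Request:
{"method": "arm_command", "body": {"increments": [[45,0,0,0,0,0],[95,0,0,0,0,0],[145,0,0,0,0,0],[190,10,0,0,0,0],[190,10,0,0,0,0]], "gripper": 95}}

```text
t: 7.52
tool_pos: [0.5846, 0.2389, 0.1792]
tcp_rot: [0.0, 0.999, -0.043, -0.001]
ft_force: [-0.3, -0.2, -0.2]
gripper_width: 1.0
```

Run:
```python
from h import *
c=capture("top"); s=capture("scene"); np.savez("pics/top2",**c); np.savez("pics/scene2",**s)
def crop(c,x,y,w,h,W,H):
    im=c["img"][y:y+h,x:x+w,::-1]; return cv2.convertScaleAbs(cv2.resize(im,(W,H),interpolation=cv2.INTER_CUBIC),alpha=1.3)
cv2.imwrite("pics/m3.png",np.hstack([np.vstack([crop(c,180,270,100,75,400,300),crop(s,300,200,100,75,400,300)]),np.vstack([crop(c,290,280,80,60,400,300),crop(c,320,190,80,60,400,300)])]))
plan()
A=lambda l,sc,o: np.array(l)/sc+o
r=fit([(c,A([(520,63),(668,82),(660,157),(513,138)],3,[160,180]))],.12,.062,.05,1.43);print(r[0],np.degrees(r[0][2]),r[1])
```

```text
at [582.1 239.9 179.9] jaw -4.85 t 7.62 w 94.9 F [-0.1  0.6 -0.3]
[ 0.65080686 -0.05319132  1.42543348] 81.67132260236245 0.36591138389394773
```

View pics/m3.png

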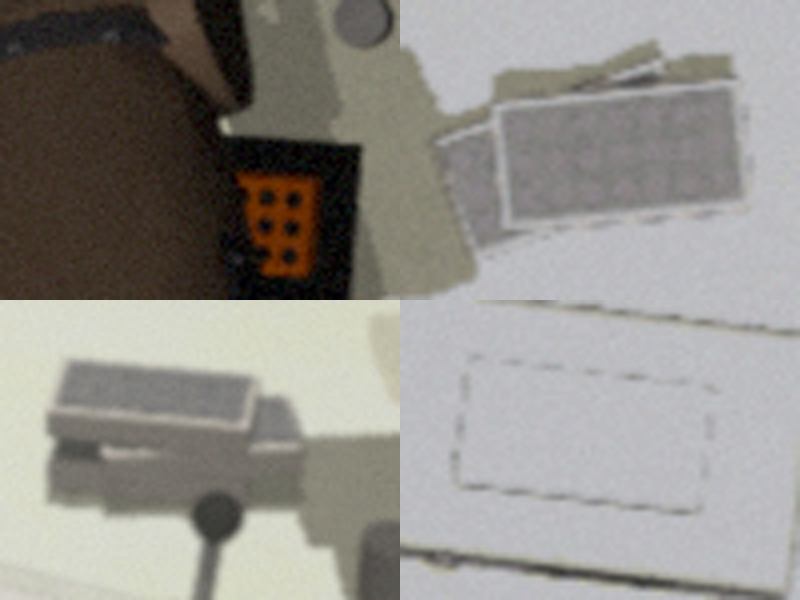

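Rack is on the mat. The pad outline is now clear. Taking the top plate a3.

Run:
```python
from h import *
c=np.load("pics/top2.npz"); s=np.load("pics/scene2.npz")
A=lambda l,sc,o: (np.array(l)+.5)/sc+o-.5
def show(n,r): print(n,np.round(r[0][:2]*1000,1),"yaw",round(np.degrees(r[0][2]),1),"rms",round(r[1],2))
show("pad",fit([(c,A([(70,56),(318,88),(300,212),(55,187)],5,[320,190]))],.12,.062,.05,1.43))
t=A([(95,105),(337,80),(347,207),(107,228)],5,[290,280]); u=A([(65,60),(258,77),(246,129),(48,111)],4,[300,200])
for z in(.04,.06): show("a3top",fit([(c,t)],.12,.062,z,1.6)); show("a3scene",fit([(s,u)],.12,.062,z,1.6))
plan((426,8,180,4.4),(426,8,80,4.4),(426,8,44,4.4))
```

```text
pad [650.6 -53.2] yaw 81.9 rms 0.48
a3top [424.7   7.1] yaw 94.2 rms 0.71
a3scene [400.2   2.2] yaw 94.7 rms 0.2
a3top [426.1   7. ] yaw 94.2 rms 1.15
a3scene [432.1   8.9] yaw 94.5 rms 0.85
at [582.1 239.9 179.9] jaw -4.85 t 7.62 w 94.9 F [-0.1  0.6 -0.3]
(426, 8, 180) [np.float64(-135.9), np.float64(244.3), np.float64(0.5)] [np.float64(0.0), np.float64(0.2), np.float64(-9.3)] rows>=4.5
(426, 8, 80) [np.float64(0.0), np.float64(0.0), np.float64(100.0)] [np.float64(0.0), np.float64(0.0), np.float64(0.0)] rows>=1.6
(426, 8, 44) [np.float64(0.0), np.float64(0.0), np.float64(36.0)] [np.float64(0.0), np.float64(0.0), np.float64(0.0)] rows>=0.6
```

Request:
{"method": "arm_command", "body": {"increments": [[-28,50,0,0,0,-2],[-55,100,0,0,0,-4],[-82,150,0,0,0,-6],[-110,200,0,0,0,-8],[-136,244,0,0,0,-9.3]]}}

```text
t: 8.25
tool_pos: [0.4244, 0.0081, 0.1815]
tcp_rot: [0.0, 0.999, 0.04, -0.0]
ft_force: [1.1, -0.0, 0.1]
gripper_width: 0.998
```

Request:
{"method": "arm_command", "body": {"increments": [[0,0,40,0,0,0],[0,0,80,0,0,0],[0,0,110,0,0,0],[0,0,130,0,0,0],[0,0,135,0,0,0]]}}

```text
t: 8.88
tool_pos: [0.4255, 0.0092, 0.0458]
tcp_rot: [-0.0, 0.999, 0.04, -0.001]
ft_force: [0.8, 0.1, 0.3]
gripper_width: 1.003
```

Request:
{"method": "arm_command", "body": {"increments": [[0,0,0,0,0,0],[0,0,0,0,0,0],[0,0,0,0,0,0],[0,0,0,0,0,0],[0,0,0,0,0,0]], "gripper": 50}}

```text
t: 9.5
tool_pos: [0.4269, 0.0085, 0.047]
tcp_rot: [0.0, 0.999, 0.039, 0.0]
ft_force: [-0.8, 1.0, 7.3]
gripper_width: 0.648
```

Run:
```python
from h import *
plan()
```

```text
at [426.9   8.5  47. ] jaw 4.48 t 9.5 w 61.6 F [-0.8  1.   7.3]
```

Run:
```python
from h import *
plan((427,8.5,150,4.5),(650.6,-53.2,150,-8.1),(650.6,-53.2,80,-8.1))
```

```text
at [426.9   8.5  47. ] jaw 4.48 t 9.5 w 61.6 F [-0.8  1.   7.3]
(427, 8.5, 150) [np.float64(0.1), np.float64(0.0), np.float64(-103.0)] [np.float64(0.0), np.float64(-0.0), np.float64(-0.0)] rows>=1.6
(650.6, -53.2, 150) [np.float64(218.1), np.float64(79.1), np.float64(0.0)] [np.float64(0.0), np.float64(0.0), np.float64(12.6)] rows>=3.7
(650.6, -53.2, 80) [np.float64(0.0), np.float64(0.0), np.float64(70.0)] [np.float64(0.0), np.float64(0.0), np.float64(0.0)] rows>=1.1
```

Request:
{"method": "arm_command", "body": {"increments": [[0,0,-12,0,0,0],[0,0,-40,0,0,0],[0,0,-70,0,0,0],[0,0,-103,0,0,0],[0,0,-103,0,0,0]]}}

```text
t: 10.12
tool_pos: [0.4276, 0.0084, 0.1518]
tcp_rot: [0.0, 0.999, 0.039, 0.002]
ft_force: [0.5, -0.6, -1.4]
gripper_width: 0.652
```

Request:
{"method": "arm_command", "body": {"increments": [[40,14,0,0,0,2],[85,31,0,0,0,5],[130,48,0,0,0,8],[175,64,0,0,0,11],[218,79,0,0,0,12.6]]}}

```text
t: 10.75
tool_pos: [0.6513, -0.0537, 0.1482]
tcp_rot: [-0.0, 0.997, -0.072, -0.001]
ft_force: [0.7, 0.4, -0.0]
gripper_width: 0.649
```

Request:
{"method": "arm_command", "body": {"increments": [[0,0,30,0,0,0],[0,0,60,0,0,0],[0,0,70,0,0,0],[0,0,70,0,0,0]]}}

```text
t: 11.25
tool_pos: [0.6501, -0.0532, 0.079]
tcp_rot: [-0.0, 0.997, -0.071, -0.001]
ft_force: [0.5, -0.5, -0.2]
gripper_width: 0.649
```

Run:
```python
from h import *
plan((650.6,-53.2,58,-8.1))
c=capture("top"); s=capture("scene"); np.savez("pics/top3",**c); np.savez("pics/scene3",**s)
def crop(c,x,y,w,h,W,H):
    im=c["img"][y:y+h,x:x+w,::-1]; return cv2.convertScaleAbs(cv2.resize(im,(W,H),interpolation=cv2.INTER_CUBIC),alpha=1.3)
cv2.imwrite("pics/m4.png",np.hstack([np.vstack([crop(c,180,270,100,75,400,300),crop(c,290,280,80,60,400,300)]),np.vstack([crop(c,320,190,80,60,400,300),crop(s,220,240,100,75,400,300)])]))
```

```text
at [650.1 -53.2  79. ] jaw -8.12 t 11.25 w 61.7 F [ 0.5 -0.5 -0.2]
(650.6, -53.2, 58) [np.float64(0.6), np.float64(-0.1), np.float64(21.0)] [np.float64(0.0), np.float64(0.1), np.float64(-0.0)] rows>=0.3
```

View pics/m4.png

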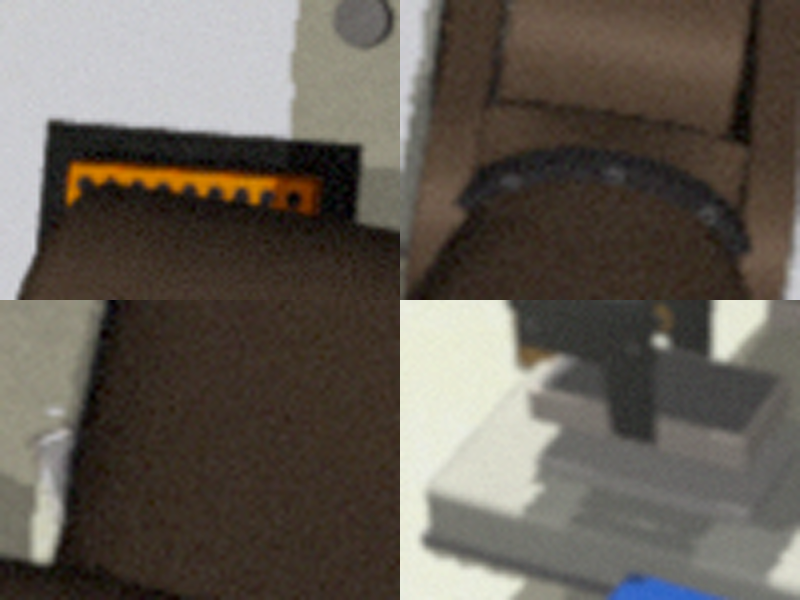

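Top camera is hidden by the arm. The scene view shows the plate held level over the pad with front corners near crop (530,395) and (745,440). I'll set it down, then check with the arm away.

Request:
{"method": "arm_command", "body": {"increments": [[0.5,0,8,0,0,0],[0.5,0,16,0,0,0],[0.5,0,20,0,0,0],[0.5,0,21.5,0,0,0],[0.5,0,21.5,0,0,0]]}}

```text
t: 11.98
tool_pos: [0.6509, -0.0533, 0.0581]
tcp_rot: [0.0, 0.997, -0.071, -0.0]
ft_force: [0.3, -0.6, -0.6]
gripper_width: 0.648
```

Request:
{"method": "arm_command", "body": {"increments": [[0,0,0,0,0,0],[0,0,0,0,0,0],[0,0,0,0,0,0],[0,0,0,0,0,0]], "gripper": 80}}

```text
t: 12.48
tool_pos: [0.6509, -0.0533, 0.0582]
tcp_rot: [0.0, 0.997, -0.071, 0.0]
ft_force: [-0.3, 0.1, -0.4]
gripper_width: 0.838
```

Request:
{"method": "arm_command", "body": {"increments": [[0,0,-30,0,0,0],[0,0,-70,0,0,0],[0,0,-110,0,0,0],[0,0,-120,0,0,0],[0,0,-120,0,0,0]]}}

```text
t: 13.1
tool_pos: [0.6508, -0.0533, 0.1781]
tcp_rot: [0.0, 0.997, -0.071, 0.0]
ft_force: [0.1, 1.1, -1.0]
gripper_width: 0.844
```

Request:
{"method": "arm_command", "body": {"increments": [[-35,45,0,0,0,3],[-70,90,0,0,0,6],[-105,135,0,0,0,9],[-140,175,0,0,0,12],[-170,220,0,0,0,15]], "gripper": 95}}

```text
t: 13.72
tool_pos: [0.4495, -0.2475, 0.1767]
tcp_rot: [-0.0, 0.98, -0.201, -0.001]
ft_force: [0.7, -0.2, -0.5]
gripper_width: 1.002
```

```bash
cat >> h.py <<'E'
def crop(c,x,y,w,h,W,H):
    im=c["img"][y:y+h,x:x+w,::-1]; return cv2.convertScaleAbs(cv2.resize(im,(W,H),interpolation=cv2.INTER_CUBIC),alpha=1.3)
E
python3 - <<'E'
from h import *
plan()
c=capture("top"); s=capture("scene"); np.savez("pics/top4",**c); np.savez("pics/scene4",**s)
cv2.imwrite("pics/m5.png",np.hstack([np.vstack([crop(c,180,270,100,75,400,300),crop(c,290,280,80,60,400,300)]),np.vstack([crop(c,320,190,80,60,400,300),crop(s,220,250,80,60,400,300)])]))
E
```

```text
at [ 449.5 -247.5  176.7] jaw -23.2 t 13.72 w 95.2 F [ 0.7 -0.2 -0.5]
```

View pics/m5.png

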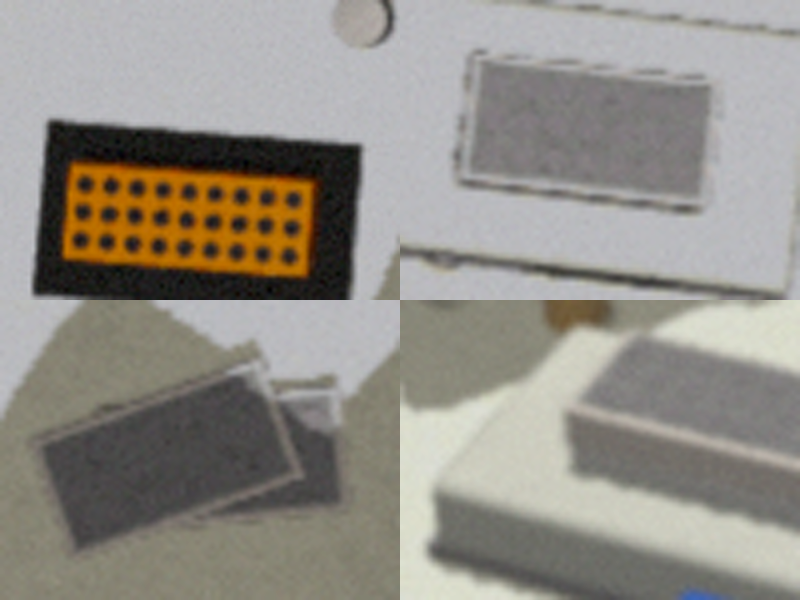

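Run:
```python
from h import *
c=np.load("pics/top4.npz")
A=lambda l,sc,o: (np.array(l)+.5)/sc+o-.5
def show(n,r): print(n,np.round(r[0][:2]*1000,1),"yaw",round(np.degrees(r[0][2]),1),"rms",round(r[1],2))
show("rack",fit([(c,A([(70,162),(318,180),(308,278),(63,262)],4,[180,270]))],.15,.058,.039,1.5))
show("mat",fit([(c,A([(50,121),(361,145),(34,294)],4,[180,270]))],.2,.11,.003,1.5))
show("pad plate",fit([(c,A([(70,52),(313,82),(302,210),(57,182)],5,[320,190]))],.12,.062,.07,1.43))
show("a2",fit([(c,A([(35,140),(260,62),(302,175),(75,250)],5,[290,280]))],.12,.062,.04,1.9))
plan((422,29,160,18),(422,29,26,18))
```

```text
rack [395.  267.7] yaw 85.1 rms 0.57
mat [391.5 270. ] yaw 84.5 rms 0.62
pad plate [650.5 -52.2] yaw 82.2 rms 0.66
a2 [424.3  33. ] yaw 107.8 rms 1.4
at [ 448.4 -249.4  176.8] jaw -23.42 t 13.82 w 95.1 F [-0.5 -0.1 -0.7]
(422, 29, 160) [np.float64(-134.9), np.float64(-245.0), np.float64(17.1)] [np.float64(-0.1), np.float64(0.2), np.float64(-41.4)] rows>=4.5
(422, 29, 26) [np.float64(0.0), np.float64(0.0), np.float64(134.0)] [np.float64(0.0), np.float64(0.0), np.float64(0.0)] rows>=2.1
```

Request:
{"method": "arm_command", "body": {"increments": [[-26,-48,3,0,0,-8],[-53,-97,7,0,0,-16],[-80,-146,11,0,0,-24],[-107,-196,15,0,0,-32],[-134,-247,17,0,0,-41]]}}

```text
t: 14.45
tool_pos: [0.4244, 0.0349, 0.16]
tcp_rot: [-0.0, 0.987, 0.158, -0.001]
ft_force: [1.0, -0.5, -0.0]
gripper_width: 0.997
```

Run:
```python
from h import *
plan((424,31.5,100,17.5),(424,31.5,26,17.5))
```

```text
at [424.4  34.9 160. ] jaw 18.18 t 14.45 w 94.8 F [ 1.  -0.5 -0. ]
(424, 31.5, 100) [np.float64(-1.3), np.float64(3.1), np.float64(60.0)] [np.float64(-0.0), np.float64(0.1), np.float64(0.7)] rows>=1.0
(424, 31.5, 26) [np.float64(0.0), np.float64(0.0), np.float64(74.0)] [np.float64(0.0), np.float64(0.0), np.float64(0.0)] rows>=1.2
```

Request:
{"method": "arm_command", "body": {"increments": [[-1.3,3.1,40,0,0,0.7],[-1.3,3.1,80,0,0,0.7],[-1.3,3.1,110,0,0,0.7],[-1.3,3.1,130,0,0,0.7],[-1.3,3.1,133,0,0,0.7]]}}

```text
t: 15.08
tool_pos: [0.4238, 0.0299, 0.0264]
tcp_rot: [-0.0, 0.989, 0.15, -0.002]
ft_force: [-1.4, 0.1, -0.1]
gripper_width: 0.999
```

Request:
{"method": "arm_command", "body": {"increments": [[0,0,0,0,0,0],[0,0,0,0,0,0],[0,0,0,0,0,0],[0,0,0,0,0,0],[0,0,0,0,0,0]], "gripper": 50}}

```text
t: 15.7
tool_pos: [0.425, 0.0293, 0.0285]
tcp_rot: [0.0, 0.989, 0.149, 0.0]
ft_force: [-1.2, 0.0, 7.5]
gripper_width: 0.655
```

Request:
{"method": "arm_command", "body": {"increments": [[0,0,-12,0,0,0],[0,0,-40,0,0,0],[0,0,-80,0,0,0],[0,0,-123,0,0,0],[0,0,-123,0,0,0]]}}

```text
t: 16.32
tool_pos: [0.426, 0.0293, 0.154]
tcp_rot: [0.001, 0.989, 0.149, 0.003]
ft_force: [-0.0, 0.2, -1.4]
gripper_width: 0.651
```

Run:
```python
from h import *
plan((650.7,-53,150,-7.9),(650.7,-53,95,-7.9),(650.7,-53,78,-7.9))
```

```text
at [426.   29.3 154. ] jaw 17.19 t 16.32 w 61.9 F [-0.   0.2 -1.4]
(650.7, -53, 150) [np.float64(190.4), np.float64(145.0), np.float64(5.4)] [np.float64(0.1), np.float64(-0.3), np.float64(25.1)] rows>=3.8
(650.7, -53, 95) [np.float64(0.0), np.float64(0.0), np.float64(55.0)] [np.float64(0.0), np.float64(0.0), np.float64(0.0)] rows>=0.9
(650.7, -53, 78) [np.float64(0.0), np.float64(0.0), np.float64(17.0)] [np.float64(0.0), np.float64(0.0), np.float64(0.0)] rows>=0.3
```

Request:
{"method": "arm_command", "body": {"increments": [[36,28,1,0,0,5],[76,58,2,0,0,10],[116,89,3,0,0,15],[156,120,4,0,0,20],[190,147.2,4,0,0,25.1]]}}

```text
t: 16.95
tool_pos: [0.6509, -0.0558, 0.1456]
tcp_rot: [-0.0, 0.998, -0.071, -0.001]
ft_force: [0.3, -0.4, -1.5]
gripper_width: 0.653
```

Request:
{"method": "arm_command", "body": {"increments": [[0,0,30,0,0,0],[0,0,50,0,0,0],[0,0,50,0,0,0],[0,0,50,0,0,0]]}}

```text
t: 17.45
tool_pos: [0.6501, -0.0552, 0.0974]
tcp_rot: [0.0, 0.998, -0.069, 0.0]
ft_force: [-0.1, -0.5, -1.8]
gripper_width: 0.651
```

Run:
```python
from h import *
plan((650.5,-55.2,79,-7.9))
```

```text
at [650.1 -55.2  97.4] jaw -7.92 t 17.45 w 61.9 F [-0.1 -0.5 -1.8]
(650.5, -55.2, 79) [np.float64(0.4), np.float64(-0.0), np.float64(18.4)] [np.float64(0.0), np.float64(-0.0), np.float64(-0.0)] rows>=0.3
```

Request:
{"method": "arm_command", "body": {"increments": [[0.5,0,8,0,0,0],[0.5,0,14,0,0,0],[0.5,0,18,0,0,0],[0.5,0,18.5,0,0,0],[0.5,0,18.5,0,0,0]]}}

```text
t: 18.08
tool_pos: [0.6505, -0.0552, 0.0786]
tcp_rot: [0.0, 0.998, -0.069, 0.0]
ft_force: [-0.4, 0.9, -0.7]
gripper_width: 0.65
```

Request:
{"method": "arm_command", "body": {"increments": [[0,0,0,0,0,0],[0,0,0,0,0,0],[0,0,0,0,0,0],[0,0,0,0,0,0]], "gripper": 80}}

```text
t: 18.58
tool_pos: [0.6505, -0.0553, 0.0787]
tcp_rot: [0.0, 0.998, -0.069, 0.0]
ft_force: [0.5, -0.3, 0.1]
gripper_width: 0.843
```

Request:
{"method": "arm_command", "body": {"increments": [[0,0,-30,0,0,0],[0,0,-70,0,0,0],[0,0,-100,0,0,0],[0,0,-110,0,0,0],[0,0,-110,0,0,0]]}}

```text
t: 19.2
tool_pos: [0.6504, -0.0552, 0.1884]
tcp_rot: [0.0, 0.998, -0.069, 0.0]
ft_force: [-0.2, -0.3, 0.2]
gripper_width: 0.841
```

Request:
{"method": "arm_command", "body": {"increments": [[-35,45,0,0,0,3],[-70,90,0,0,0,6],[-105,135,0,0,0,9],[-140,175,0,0,0,12],[-170,220,0,0,0,15]], "gripper": 95}}

```text
t: 19.82
tool_pos: [0.4498, -0.2502, 0.1873]
tcp_rot: [-0.0, 0.98, -0.199, -0.001]
ft_force: [-0.3, -0.5, -0.4]
gripper_width: 0.997
```

Run:
```python
from h import *
plan()
c=capture("top"); s=capture("scene"); np.savez("pics/top5",**c); np.savez("pics/scene5",**s)
cv2.imwrite("pics/m6.png",np.hstack([np.vstack([crop(c,160,220,80,60,400,300),crop(c,290,280,80,60,400,300)]),np.vstack([crop(c,320,190,80,60,400,300),crop(s,240,240,80,60,400,300)])]))
```

```text
at [ 449.8 -250.2  187.3] jaw -23.0 t 19.82 w 94.8 F [-0.3 -0.5 -0.4]
```

View pics/m6.png

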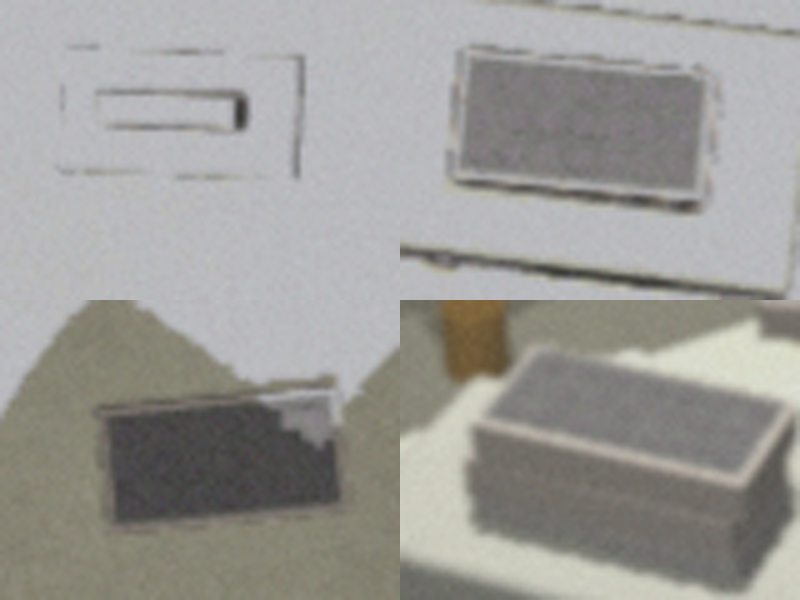

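Run:
```python
from h import *
c=np.load("pics/top5.npz"); s=np.load("pics/scene5.npz")
A=lambda l,sc,o: (np.array(l)+.5)/sc+o-.5
def show(n,r): print(n,np.round(r[0][:2]*1000,1),"yaw",round(np.degrees(r[0][2]),1),"rms",round(r[1],2))
show("a2 top",fit([(c,A([(62,48),(310,72),(298,202),(50,180)],5,[320,190]))],.12,.062,.09,1.43))
show("a2 scene",fit([(s,A([(140,48),(392,105),(343,187),(73,124)],5,[240,240]))],.12,.062,.09,1.43))
# a3 layer from scene pic: front-edge corners at z .07
g=unproj(s,A([(71,165),(337,222)],5,[240,240]),.07)*1000; print("a3 front corners at .07",g.round(1))
g=unproj(s,A([(73,124),(343,187)],5,[240,240]),.09)*1000; print("a2 front corners at .09",g.round(1))
show("a1",fit([(c,A([(97,107),(338,85),(342,200),(110,222)],5,[290,280]))],.12,.062,.02,1.6))
show("cover",fit([(c,A([(65,46),(303,56),(297,178),(58,171)],5,[160,220]))],.12,.062,.008,1.5))
```

```text
a2 top [651.1 -48.8] yaw 83.4 rms 0.68
a2 scene [656.7 -47.8] yaw 82.9 rms 1.32
a3 front corners at .07 [[ 681.  -110.7   70. ]
 [ 690.1    3.8   70. ]]
a2 front corners at .09 [[ 679.8 -109.    90. ]
 [ 693.     7.2   90. ]]
a1 [423.9   7.1] yaw 94.0 rms 1.41
cover [600.  352.1] yaw 86.8 rms 0.38
```

Scene and top views agree that plate a2 sits about 3–4 mm too far towards +y on a3. I'll re-grip and shift it.

Run:
```python
from h import *
plan((650.5,-55.2,188,-7.9),(650.5,-55.2,78,-7.9))
u=np.array([np.cos(np.radians(82.1)),np.sin(np.radians(82.1))]);print(-3.8*u)
```

```text
at [ 448.7 -252.1  187.4] jaw -23.22 t 19.93 w 95.1 F [-0.3  0.5  0.2]
(650.5, -55.2, 188) [np.float64(107.8), np.float64(-260.5), np.float64(-0.9)] [np.float64(-0.0), np.float64(0.1), np.float64(-15.3)] rows>=4.5
(650.5, -55.2, 78) [np.float64(0.0), np.float64(0.0), np.float64(110.0)] [np.float64(0.0), np.float64(0.0), np.float64(0.0)] rows>=1.8
[-0.52228927 -3.76393596]
```

Request:
{"method": "arm_command", "body": {"increments": [[35,-45,0,0,0,-3],[70,-90,0,0,0,-6],[105,-135,0,0,0,-9],[134,-190,0,0,0,-12],[107,-256,0,0,0,-15]]}}

```text
t: 20.55
tool_pos: [0.6519, -0.0627, 0.1859]
tcp_rot: [-0.0, 0.998, -0.068, -0.001]
ft_force: [-0.5, 0.4, -0.3]
gripper_width: 0.998
```

Run:
```python
from h import *
plan((650.5,-55.2,188,-7.9),(650.5,-55.2,78,-7.9))
```

```text
at [651.9 -62.7 185.9] jaw -7.84 t 20.55 w 94.9 F [-0.5  0.4 -0.3]
(650.5, -55.2, 188) [np.float64(-2.5), np.float64(-7.3), np.float64(-2.1)] [np.float64(-0.0), np.float64(0.1), np.float64(0.1)] rows>=0.1
(650.5, -55.2, 78) [np.float64(0.0), np.float64(0.0), np.float64(110.0)] [np.float64(0.0), np.float64(0.0), np.float64(0.0)] rows>=1.8
```

Request:
{"method": "arm_command", "body": {"increments": [[-1,-10,40,0,0,0],[-1,-10,80,0,0,0],[-1,-10,100,0,0,0],[-1,-10,108,0,0,0],[-1,-10,108,0,0,0]]}}

```text
t: 21.18
tool_pos: [0.6502, -0.054, 0.0799]
tcp_rot: [-0.0, 0.998, -0.069, -0.001]
ft_force: [0.1, -0.3, 0.4]
gripper_width: 0.997
```

Request:
{"method": "arm_command", "body": {"increments": [[0,0,0,0,0,0],[0,0,0,0,0,0],[0,0,0,0,0,0],[0,0,0,0,0,0],[0,0,0,0,0,0]], "gripper": 50}}

```text
t: 21.8
tool_pos: [0.6504, -0.0544, 0.0809]
tcp_rot: [0.0, 0.998, -0.069, 0.0]
ft_force: [-0.8, -0.2, 3.4]
gripper_width: 0.65
```

Request:
{"method": "arm_command", "body": {"increments": [[0,0,-4,0,0,0],[0,0,-8,0,0,0],[0,0,-8,0,0,0]]}}

```text
t: 22.18
tool_pos: [0.6504, -0.0544, 0.089]
tcp_rot: [0.0, 0.998, -0.069, 0.0]
ft_force: [0.0, 0.2, -1.1]
gripper_width: 0.647
```

Run:
```python
from h import *
plan((650.3,-56,78.7,-7.9))
```

```text
at [650.4 -54.4  89. ] jaw -7.92 t 22.18 w 61.6 F [ 0.   0.2 -1.1]
(650.3, -56, 78.7) [np.float64(0.1), np.float64(1.6), np.float64(10.3)] [np.float64(0.0), np.float64(-0.0), np.float64(-0.0)] rows>=0.2
```

Request:
{"method": "arm_command", "body": {"increments": [[0,3.8,0,0,0,0],[0,3.8,4,0,0,0],[0,3.8,8,0,0,0],[0,3.8,8,0,0,0]]}}

```text
t: 22.68
tool_pos: [0.6497, -0.0581, 0.0807]
tcp_rot: [0.0, 0.998, -0.069, 0.0]
ft_force: [-1.1, -0.6, 2.6]
gripper_width: 0.653
```

Request:
{"method": "arm_command", "body": {"increments": [[0,0,0,0,0,0],[0,0,0,0,0,0],[0,0,0,0,0,0],[0,0,0,0,0,0]], "gripper": 80}}

```text
t: 23.18
tool_pos: [0.6498, -0.0581, 0.0805]
tcp_rot: [0.0, 0.998, -0.069, -0.0]
ft_force: [1.1, 0.3, -0.4]
gripper_width: 0.841
```

Request:
{"method": "arm_command", "body": {"increments": [[0,0,-30,0,0,0],[0,0,-70,0,0,0],[0,0,-100,0,0,0],[0,0,-105,0,0,0],[0,0,-105,0,0,0]]}}

```text
t: 23.8
tool_pos: [0.6495, -0.0581, 0.1849]
tcp_rot: [0.0, 0.998, -0.069, -0.0]
ft_force: [0.2, -0.2, -0.0]
gripper_width: 0.843
```

Run:
```python
from h import *
plan((540,-18,170,-2),(424.5,7.7,100,4),(424.5,7.7,5,4))
```

```text
at [649.5 -58.1 184.9] jaw -7.92 t 23.8 w 80.2 F [ 0.2 -0.2 -0. ]
(540, -18, 170) [np.float64(-114.0), np.float64(-24.6), np.float64(15.0)] [np.float64(0.0), np.float64(0.0), np.float64(-5.9)] rows>=1.9
(424.5, 7.7, 100) [np.float64(-116.3), np.float64(-21.7), np.float64(70.0)] [np.float64(0.0), np.float64(0.0), np.float64(-6.0)] rows>=2.2
(424.5, 7.7, 5) [np.float64(0.0), np.float64(0.0), np.float64(95.0)] [np.float64(0.0), np.float64(0.0), np.float64(0.0)] rows>=1.5
```

Request:
{"method": "arm_command", "body": {"increments": [[-38,-8,5,0,0,-2],[-76,-16,10,0,0,-4],[-114,-25,15,0,0,-6],[-172,-36,45,0,0,-9],[-228,-47,85,0,0,-11.9]], "gripper": 95}}

```text
t: 24.42
tool_pos: [0.4366, 0.0174, 0.1055]
tcp_rot: [-0.0, 0.999, 0.035, -0.0]
ft_force: [1.2, -0.3, -1.9]
gripper_width: 1.0
```

Run:
```python
from h import *
plan((424.5,7.5,60,4),(424.5,7.5,5,4))
```

```text
at [436.6  17.4 105.5] jaw 4.07 t 24.43 w 95.1 F [ 1.2 -0.3 -1.9]
(424.5, 7.5, 60) [np.float64(-12.8), np.float64(9.1), np.float64(45.5)] [np.float64(-0.0), np.float64(0.0), np.float64(0.1)] rows>=0.8
(424.5, 7.5, 5) [np.float64(0.0), np.float64(0.0), np.float64(55.0)] [np.float64(0.0), np.float64(0.0), np.float64(0.0)] rows>=0.9
```

Request:
{"method": "arm_command", "body": {"increments": [[-12.5,9,20,0,0,0],[-12.5,9,55,0,0,0],[-12.5,9,85,0,0,0],[-12.5,9,98,0,0,0],[-12.5,9,100,0,0,0]]}}

```text
t: 25.05
tool_pos: [0.4265, 0.0071, 0.006]
tcp_rot: [-0.0, 0.999, 0.035, -0.001]
ft_force: [-0.6, 0.1, 0.5]
gripper_width: 0.995
```

Request:
{"method": "arm_command", "body": {"increments": [[0,0,0,0,0,0],[0,0,0,0,0,0],[0,0,0,0,0,0],[0,0,0,0,0,0],[0,0,0,0,0,0]], "gripper": 50}}

```text
t: 25.68
tool_pos: [0.4268, 0.0071, 0.0071]
tcp_rot: [0.0, 0.999, 0.035, -0.0]
ft_force: [-2.5, -0.1, 7.1]
gripper_width: 0.652
```

Request:
{"method": "arm_command", "body": {"increments": [[0,0,-20,0,0,0],[0,0,-60,0,0,0],[0,0,-110,0,0,0],[0,0,-150,0,0,0],[0,0,-150,0,0,0]]}}

```text
t: 26.3
tool_pos: [0.4282, 0.007, 0.1591]
tcp_rot: [0.001, 0.999, 0.035, 0.003]
ft_force: [-0.8, 0.0, -1.6]
gripper_width: 0.651
```

Run:
```python
from h import *
plan((650.6,-53,155,-7.9),(650.6,-53,98,-7.9))
```

```text
at [428.2   7.  159.1] jaw 3.98 t 26.3 w 61.9 F [-0.8  0.  -1.6]
(650.6, -53, 155) [np.float64(217.7), np.float64(75.3), np.float64(5.5)] [np.float64(0.0), np.float64(-0.3), np.float64(11.9)] rows>=3.7
(650.6, -53, 98) [np.float64(0.0), np.float64(0.0), np.float64(57.0)] [np.float64(0.0), np.float64(0.0), np.float64(0.0)] rows>=0.9
```

Request:
{"method": "arm_command", "body": {"increments": [[40,14,0,0,0,2],[85,31,0,0,0,5],[130,48,2,0,0,8],[175,62,4,0,0,11],[218,75.3,5,0,0,11.9]]}}

```text
t: 26.92
tool_pos: [0.6508, -0.0533, 0.1496]
tcp_rot: [-0.0, 0.998, -0.07, -0.001]
ft_force: [0.4, -0.8, -1.1]
gripper_width: 0.653
```

Request:
{"method": "arm_command", "body": {"increments": [[0,0,25,0,0,0],[0,0,42,0,0,0],[0,0,42,0,0,0],[0,0,42,0,0,0]]}}

```text
t: 27.42
tool_pos: [0.6498, -0.0528, 0.1103]
tcp_rot: [0.0, 0.998, -0.069, 0.0]
ft_force: [-0.3, 0.1, -1.3]
gripper_width: 0.652
```

Run:
```python
from h import *
plan((650.6,-53,97.5,-7.9))
s=capture("scene"); np.savez("pics/scene6",**s)
cv2.imwrite("pics/m7.png",crop(s,230,225,100,75,800,600))
```

```text
at [649.8 -52.8 110.3] jaw -7.91 t 27.43 w 62.0 F [-0.3  0.1 -1.3]
(650.6, -53, 97.5) [np.float64(0.8), np.float64(0.1), np.float64(12.8)] [np.float64(0.0), np.float64(-0.0), np.float64(-0.0)] rows>=0.2
```

View pics/m7.png

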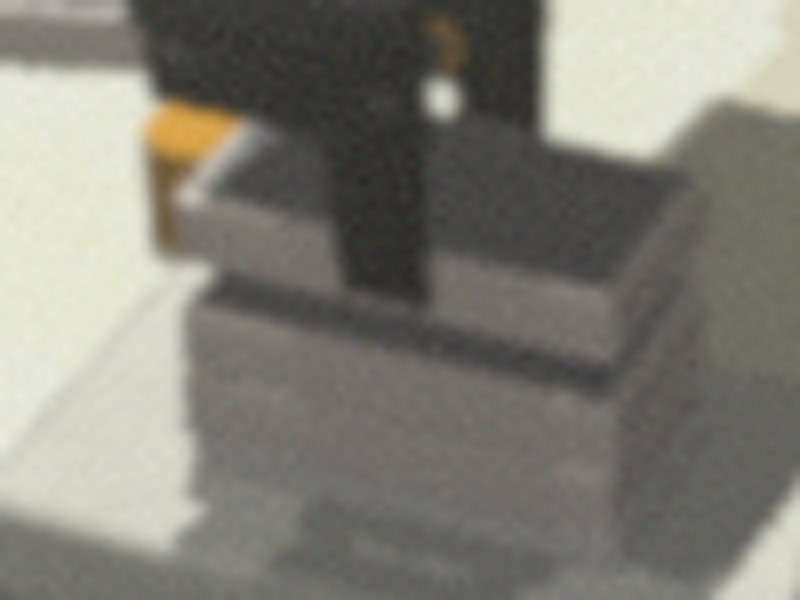

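Held plate is about 0.75 px (≈1.5 mm) to −y of the now flush stack: (182,255) against (190,305). I'll correct and lower.

Request:
{"method": "arm_command", "body": {"increments": [[0.5,-1.5,4,0,0,0],[0.5,-1.5,9,0,0,0],[0.5,-1.5,12,0,0,0],[0.5,-1.5,13,0,0,0],[0.5,-1.5,13,0,0,0]]}}

```text
t: 28.1
tool_pos: [0.6503, -0.0514, 0.0972]
tcp_rot: [0.0, 0.998, -0.069, -0.0]
ft_force: [-2.3, 0.3, 3.8]
gripper_width: 0.647
```

Request:
{"method": "arm_command", "body": {"increments": [[0,0,0,0,0,0],[0,0,0,0,0,0],[0,0,0,0,0,0],[0,0,0,0,0,0]], "gripper": 80}}

```text
t: 28.6
tool_pos: [0.6504, -0.0515, 0.0967]
tcp_rot: [0.0, 0.998, -0.069, -0.0]
ft_force: [-0.8, 0.3, 0.0]
gripper_width: 0.839
```

Request:
{"method": "arm_command", "body": {"increments": [[0,0,-30,0,0,0],[0,0,-70,0,0,0],[0,0,-95,0,0,0],[0,0,-95,0,0,0]]}}

```text
t: 29.1
tool_pos: [0.6511, -0.0516, 0.1935]
tcp_rot: [0.0, 0.998, -0.069, 0.002]
ft_force: [-0.9, 0.2, 0.5]
gripper_width: 0.843
```

Run:
```python
from h import *
plan((520,-150,195,0),(416,-274,110,7.2),(416,-274,6,7.2))
c=np.load("pics/top5.npz")
cv2.imwrite("pics/x.png",crop(c,420,220,100,120,800,600))
```

```text
at [651.1 -51.6 193.5] jaw -7.92 t 29.1 w 80.2 F [-0.9  0.2  0.5]
(520, -150, 195) [np.float64(-116.3), np.float64(115.5), np.float64(-1.8)] [np.float64(0.0), np.float64(-0.2), np.float64(-7.9)] rows>=2.6
(416, -274, 110) [np.float64(-104.0), np.float64(124.0), np.float64(85.0)] [np.float64(0.0), np.float64(0.0), np.float64(-7.2)] rows>=2.9
(416, -274, 6) [np.float64(0.0), np.float64(0.0), np.float64(104.0)] [np.float64(0.0), np.float64(0.0), np.float64(0.0)] rows>=1.7
```

Request:
{"method": "arm_command", "body": {"increments": [[-43,43,0,0,0,-3],[-87,86,0,0,0,-6],[-130,129,0,0,0,-9],[-170,172,0,0,0,-12],[-202,216,15,0,0,-15]], "gripper": 95}}

```text
t: 29.72
tool_pos: [0.4189, -0.2383, 0.1763]
tcp_rot: [0.0, 0.998, 0.063, 0.0]
ft_force: [0.7, -1.3, 0.2]
gripper_width: 1.001
```

Run:
```python
from h import *
plan((415.5,-275.5,110,7.2),(415.5,-275.5,6,7.2))
```

```text
at [ 418.9 -238.3  176.3] jaw 7.19 t 29.73 w 95.2 F [ 0.7 -1.3  0.2]
(415.5, -275.5, 110) [np.float64(-8.1), np.float64(36.4), np.float64(66.3)] [np.float64(0.0), np.float64(-0.0), np.float64(-0.0)] rows>=1.2
(415.5, -275.5, 6) [np.float64(0.0), np.float64(0.0), np.float64(104.0)] [np.float64(0.0), np.float64(0.0), np.float64(0.0)] rows>=1.7
```

Request:
{"method": "arm_command", "body": {"increments": [[-4,18,30,0,0,0],[-8,36,75,0,0,0],[-8,36,125,0,0,0],[-8,36,160,0,0,0],[-8,36,170,0,0,0]]}}

```text
t: 30.35
tool_pos: [0.4158, -0.2733, 0.0043]
tcp_rot: [-0.002, 0.998, 0.062, -0.002]
ft_force: [0.3, 0.2, 0.1]
gripper_width: 0.999
```

Request:
{"method": "arm_command", "body": {"increments": [[0,0,0,0,0,0],[0,0,0,0,0,0],[0,0,0,0,0,0],[0,0,0,0,0,0],[0,0,0,0,0,0]], "gripper": 50}}

```text
t: 30.98
tool_pos: [0.4172, -0.2744, 0.0076]
tcp_rot: [0.0, 0.998, 0.062, 0.0]
ft_force: [-2.7, 1.1, 7.6]
gripper_width: 0.65
```

Request:
{"method": "arm_command", "body": {"increments": [[0,0,-20,0,0,0],[0,0,-60,0,0,0],[0,0,-110,0,0,0],[0,0,-160,0,0,0],[0,0,-180,0,0,0]]}}

```text
t: 31.6
tool_pos: [0.4176, -0.2746, 0.1898]
tcp_rot: [0.002, 0.998, 0.062, 0.002]
ft_force: [-0.3, -0.1, -1.5]
gripper_width: 0.648
```

Run:
```python
from h import *
plan((530,-155,180,0),(650.6,-53,180,-7.9),(650.6,-53,130,-7.9))
```

```text
at [ 417.6 -274.6  189.8] jaw 7.09 t 31.6 w 61.7 F [-0.3 -0.1 -1.5]
(530, -155, 180) [np.float64(126.3), np.float64(-104.9), np.float64(9.9)] [np.float64(0.2), np.float64(-0.2), np.float64(7.1)] rows>=2.6
(650.6, -53, 180) [np.float64(120.6), np.float64(-102.0), np.float64(0.0)] [np.float64(0.0), np.float64(0.0), np.float64(7.9)] rows>=2.5
(650.6, -53, 130) [np.float64(0.0), np.float64(0.0), np.float64(50.0)] [np.float64(0.0), np.float64(0.0), np.float64(0.0)] rows>=0.8
```

Request:
{"method": "arm_command", "body": {"increments": [[42,-35,0,0,0,2.4],[84,-70,5,0,0,4.7],[126,-105,10,0,0,7.1]]}}

```text
t: 31.98
tool_pos: [0.5302, -0.1533, 0.1771]
tcp_rot: [0.0, 1.0, -0.001, 0.0]
ft_force: [1.0, -0.9, -2.0]
gripper_width: 0.651
```

Request:
{"method": "arm_command", "body": {"increments": [[40,-34,0,0,0,2.6],[80,-68,0,0,0,5.2],[120.5,-102,20,0,0,7.9],[120.5,-102,40,0,0,7.9],[120.5,-102,45,0,0,7.9]]}}

```text
t: 32.6
tool_pos: [0.6491, -0.052, 0.1304]
tcp_rot: [-0.0, 0.998, -0.069, -0.001]
ft_force: [0.2, -0.2, -0.8]
gripper_width: 0.653
```

Run:
```python
from h import *
plan((650.6,-53,131,-7.9))
```

```text
at [649.1 -52.  130.4] jaw -7.87 t 32.6 w 62.1 F [ 0.2 -0.2 -0.8]
(650.6, -53, 131) [np.float64(1.6), np.float64(0.8), np.float64(-0.6)] [np.float64(0.0), np.float64(0.1), np.float64(0.0)] rows>=0.0
```

Request:
{"method": "arm_command", "body": {"increments": [[1.4,0,0,0,0,0],[1.4,0,0,0,0,0]]}}

```text
t: 32.85
tool_pos: [0.6514, -0.0534, 0.1329]
tcp_rot: [0.0, 0.998, -0.069, 0.001]
ft_force: [-0.2, -0.3, -1.7]
gripper_width: 0.648
```

Run:
```python
from h import *
plan((650.6,-53,118,-7.9))
s=capture("scene"); np.savez("pics/scene7",**s)
cv2.imwrite("pics/m8.png",crop(s,230,220,100,75,800,600))
```

```text
at [651.4 -53.4 132.9] jaw -7.96 t 32.85 w 61.7 F [-0.2 -0.3 -1.7]
(650.6, -53, 118) [np.float64(-0.8), np.float64(-0.3), np.float64(14.9)] [np.float64(0.0), np.float64(-0.1), np.float64(-0.1)] rows>=0.2
```

View pics/m8.png

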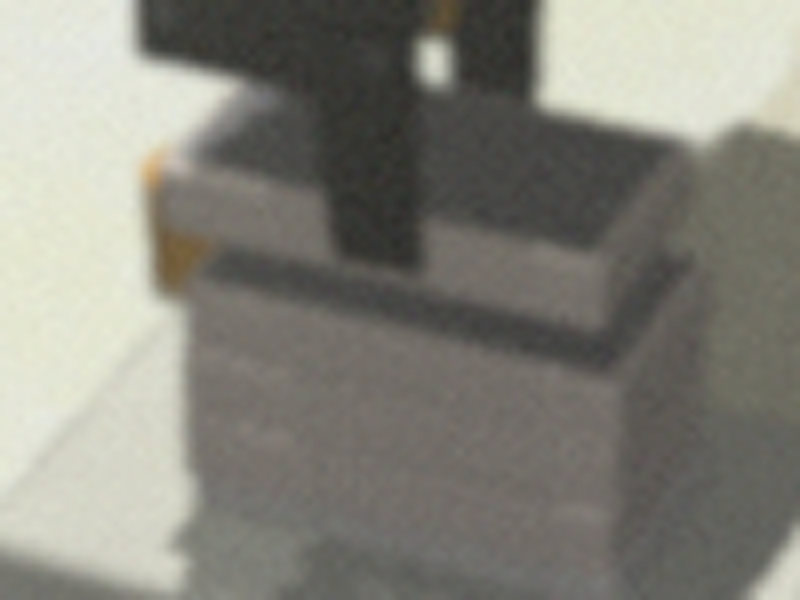

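Run:
```python
from h import *
s=np.load("pics/scene7.npz")
A=lambda l: (np.array(l)+.5)/8+[230,220]-.5
h=unproj(s,A([(162,235),(605,330)]),.1253); k=unproj(s,A([(190,285),(620,375)]),.11)
print((h*1000).round(1),(k*1000).round(1)); d=(h-k)[:,:2]*1000
a=np.radians(82.1);u=[np.cos(a),np.sin(a)];v=[np.sin(a),-np.cos(a)]; print("along y",d@u,"along x",d@v)
```

```text
[[ 6.784e+02 -1.164e+02  1.253e+02]
 [ 6.899e+02  6.000e-01  1.253e+02]] [[ 676.5 -110.8  110. ]
 [ 686.3    3.2  110. ]]
along y [-5.36943382 -2.11439929] along x [2.6465618  3.88945464]
```

The held plate is about 4 mm to −y of the stack (left edge 162 against 190, right 603 against 620). I'll shift it +3.8 mm and lower.

Request:
{"method": "arm_command", "body": {"increments": [[-0.6,-3.8,4,0,0,0],[-0.6,-3.8,9,0,0,0],[-0.6,-3.8,12,0,0,0],[-0.6,-3.8,14,0,0,0],[-0.6,-3.8,14.5,0,0,0]]}}

```text
t: 33.52
tool_pos: [0.651, -0.0489, 0.1176]
tcp_rot: [0.0, 0.998, -0.069, -0.0]
ft_force: [-3.4, -0.2, 5.9]
gripper_width: 0.646
```

Request:
{"method": "arm_command", "body": {"increments": [[0,0,0,0,0,0],[0,0,0,0,0,0],[0,0,0,0,0,0],[0,0,0,0,0,0]], "gripper": 80}}

```text
t: 34.02
tool_pos: [0.6511, -0.049, 0.1172]
tcp_rot: [0.0, 0.998, -0.069, -0.0]
ft_force: [-0.4, -0.1, -0.3]
gripper_width: 0.841
```

Request:
{"method": "arm_command", "body": {"increments": [[0,0,-30,0,0,0],[0,0,-70,0,0,0],[0,0,-90,0,0,0],[0,0,-90,0,0,0]]}}

```text
t: 34.52
tool_pos: [0.6515, -0.049, 0.2087]
tcp_rot: [0.0, 0.998, -0.069, 0.001]
ft_force: [-0.6, 0.2, -0.9]
gripper_width: 0.842
```

Request:
{"method": "arm_command", "body": {"increments": [[-35,45,0,0,0,0],[-70,90,0,0,0,0],[-100,140,0,0,0,0],[-130,185,0,0,0,0],[-130,240,0,0,0,0]], "gripper": 95}}

```text
t: 35.15
tool_pos: [0.4871, -0.2692, 0.2065]
tcp_rot: [-0.0, 0.998, -0.069, -0.001]
ft_force: [1.2, -0.0, -0.2]
gripper_width: 1.0
```

Run:
```python
from h import *
plan()
c=capture("top"); s=capture("scene"); np.savez("pics/top8",**c); np.savez("pics/scene8",**s)
cv2.imwrite("pics/m9.png",np.hstack([np.vstack([crop(c,160,220,80,60,400,300),crop(c,440,220,80,60,400,300)]),np.vstack([crop(c,320,190,80,60,400,300),crop(s,240,230,80,60,400,300)])]))
```

```text
at [ 487.1 -269.2  206.5] jaw -7.91 t 35.15 w 95.1 F [ 1.2 -0.  -0.2]
```

View pics/m9.png

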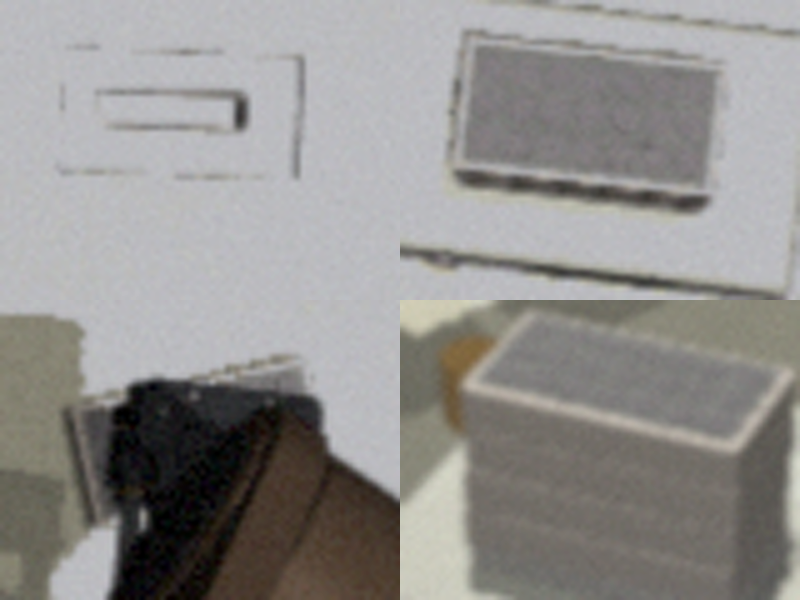

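Stack edges are flush in the scene view (left about 467, right about 740). I'll check numerically, then fetch plate P1.

Run:
```python
from h import *
c=np.load("pics/top8.npz"); s=np.load("pics/scene8.npz"); c0=np.load("pics/top0.npz"); s0=np.load("pics/scene0.npz")
A=lambda l,sc,o: (np.array(l)+.5)/sc+o-.5
def show(n,r): print(n,np.round(r[0][:2]*1000,1),"yaw",round(np.degrees(r[0][2]),1),"rms",round(r[1],2))
show("stack top",fit([(c,A([(67,34),(318,66),(308,192),(55,167)],5,[320,190]))],.12,.062,.13,1.43))
show("scene",fit([(s,A([(130,14),(392,73),(340,150),(65,85)],5,[240,230]))],.12,.062,.13,1.43))
show("P1",fit([(c0,A([(137,85),(322,45),(340,138),(157,177)],4,[420,220]))],.12,.062,.02,1.8))
print(unproj(c,A([(65,110),(302,55),(93,225)],5,[440,220]),.02)*1000)
show("P1now",fit([(c,A([(68,108),(302,55),(93,225)],5,[440,220]))],.12,.062,.02,1.75))
plan((570,-357,200,10.2),(570,-357,6,10.2))
```

```text
stack top [651.4 -50.4] yaw 82.6 rms 1.34
scene [654.8 -49.4] yaw 82.6 rms 1.14
P1 [ 571.  -355.7] yaw 100.6 rms 1.07
[[ 586.84619456 -290.05558503   20.        ]
 [ 611.60380398 -408.45927079   20.        ]
 [ 529.74142509 -301.7914155    20.        ]]
P1now [ 569.9 -355.5] yaw 100.7 rms 0.53
at [ 487.9 -272.7  206.1] jaw -8.15 t 35.25 w 95.1 F [-0.2  0.8  0.8]
(570, -357, 200) [np.float64(93.2), np.float64(71.8), np.float64(6.1)] [np.float64(0.0), np.float64(0.0), np.float64(-18.4)] rows>=1.9
(570, -357, 6) [np.float64(0.0), np.float64(0.0), np.float64(194.0)] [np.float64(0.0), np.float64(0.0), np.float64(0.0)] rows>=3.1
```

Request:
{"method": "arm_command", "body": {"increments": [[35,27,2,0,0,-6],[70,54,4,0,0,-12],[93.5,70.5,6,0,0,-18.7],[93.5,70.5,6,0,0,-18.7]]}}

```text
t: 35.75
tool_pos: [0.5726, -0.3516, 0.1989]
tcp_rot: [-0.001, 0.996, 0.094, -0.001]
ft_force: [-0.8, 1.2, -0.3]
gripper_width: 0.995
```

Request:
{"method": "arm_command", "body": {"increments": [[0,0,50,0,0,0],[0,0,105,0,0,0],[0,0,155,0,0,0],[0,0,185,0,0,0],[0,0,194,0,0,0]]}}

```text
t: 36.38
tool_pos: [0.5708, -0.3499, 0.0052]
tcp_rot: [-0.001, 0.996, 0.093, -0.001]
ft_force: [-0.2, 0.9, 1.2]
gripper_width: 0.999
```

Request:
{"method": "arm_command", "body": {"increments": [[0,0,0,0,0,0],[0,0,0,0,0,0],[0,0,0,0,0,0],[0,0,0,0,0,0],[0,0,0,0,0,0]], "gripper": 50}}

```text
t: 37.0
tool_pos: [0.5722, -0.3517, 0.0082]
tcp_rot: [0.0, 0.996, 0.094, 0.0]
ft_force: [-1.8, 0.3, 5.6]
gripper_width: 0.651
```

Request:
{"method": "arm_command", "body": {"increments": [[0,0,-30,0,0,0],[0,0,-80,0,0,0],[0,0,-135,0,0,0],[0,0,-185,0,0,0],[0,0,-194,0,0,0]]}}

```text
t: 37.62
tool_pos: [0.573, -0.352, 0.2052]
tcp_rot: [0.002, 0.996, 0.094, 0.002]
ft_force: [-0.1, -0.6, -1.2]
gripper_width: 0.647
```

Run:
```python
from h import *
plan((530,-200,200,0),(650.8,-52,200,-7.9),(650.8,-52,145,-7.9))
```

```text
at [ 573.  -352.   205.2] jaw 10.78 t 37.62 w 61.5 F [-0.1 -0.6 -1.2]
(530, -200, 200) [np.float64(-13.8), np.float64(-157.4), np.float64(4.4)] [np.float64(0.2), np.float64(-0.3), np.float64(10.8)] rows>=2.5
(650.8, -52, 200) [np.float64(120.8), np.float64(-148.0), np.float64(0.0)] [np.float64(0.0), np.float64(0.0), np.float64(7.9)] rows>=3.1
(650.8, -52, 145) [np.float64(0.0), np.float64(0.0), np.float64(55.0)] [np.float64(0.0), np.float64(0.0), np.float64(0.0)] rows>=0.9
```

Request:
{"method": "arm_command", "body": {"increments": [[-4,-45,0,0,0,3],[-9,-100,2,0,0,6],[-13.8,-157.5,4,0,0,10.8]]}}

```text
t: 38.0
tool_pos: [0.528, -0.1978, 0.196]
tcp_rot: [-0.0, 1.0, -0.002, -0.001]
ft_force: [1.3, 0.2, -0.9]
gripper_width: 0.647
```

Request:
{"method": "arm_command", "body": {"increments": [[38,-49,0,0,0,2.5],[77,-98,0,0,0,5],[115,-145,10,0,0,7.9],[121,-151.5,35,0,0,7.9],[121,-151.5,48,0,0,7.9]]}}

```text
t: 38.62
tool_pos: [0.6494, -0.0469, 0.1467]
tcp_rot: [-0.0, 0.998, -0.068, -0.002]
ft_force: [-0.2, -0.8, -0.7]
gripper_width: 0.646
```

Request:
{"method": "arm_command", "body": {"increments": [[0,0,0,0,0,0],[0,0,0,0,0,0]]}}

```text
t: 38.88
tool_pos: [0.6501, -0.0488, 0.15]
tcp_rot: [0.0, 0.998, -0.07, 0.0]
ft_force: [-0.4, -0.2, -1.2]
gripper_width: 0.651
```

Run:
```python
from h import *
plan((650.8,-48.6,138.3,-7.9))
s=capture("scene"); np.savez("pics/scene9",**s)
cv2.imwrite("pics/m10.png",crop(s,230,200,100,75,800,600))
```

```text
at [650.1 -48.8 150. ] jaw -7.99 t 38.88 w 61.9 F [-0.4 -0.2 -1.2]
(650.8, -48.6, 138.3) [np.float64(0.7), np.float64(-0.3), np.float64(11.7)] [np.float64(0.0), np.float64(-0.0), np.float64(-0.1)] rows>=0.2
```

View pics/m10.png

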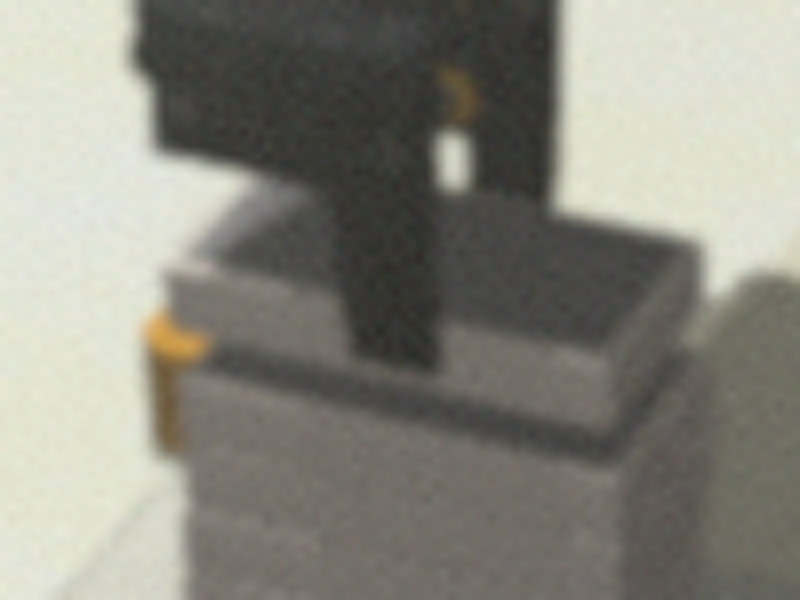

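Held plate is about 2 mm to −y of the stack (170 against 187, 613 against 620). Shift by 2 mm and set it down.

Request:
{"method": "arm_command", "body": {"increments": [[0.7,-2,4,0,0,0],[0.7,-2,8,0,0,0],[0.7,-2,10,0,0,0],[0.7,-2,11.5,0,0,0],[0.7,-2,12,0,0,0]]}}

```text
t: 39.55
tool_pos: [0.651, -0.046, 0.1381]
tcp_rot: [0.0, 0.998, -0.069, 0.0]
ft_force: [-4.0, 0.2, 8.9]
gripper_width: 0.646
```

Request:
{"method": "arm_command", "body": {"increments": [[0,0,0,0,0,0],[0,0,0,0,0,0],[0,0,0,0,0,0],[0,0,0,0,0,0]], "gripper": 80}}

```text
t: 40.05
tool_pos: [0.6511, -0.046, 0.1372]
tcp_rot: [0.0, 0.998, -0.069, -0.0]
ft_force: [1.0, 1.1, -0.4]
gripper_width: 0.841
```

Request:
{"method": "arm_command", "body": {"increments": [[0,0,-30,0,0,0],[0,0,-70,0,0,0],[0,0,-90,0,0,0],[0,0,-90,0,0,0]]}}

```text
t: 40.55
tool_pos: [0.6516, -0.0461, 0.2286]
tcp_rot: [0.0, 0.998, -0.069, 0.001]
ft_force: [-0.2, 0.1, -0.4]
gripper_width: 0.841
```

Request:
{"method": "arm_command", "body": {"increments": [[-35,45,0,0,0,0],[-70,90,0,0,0,0],[-100,140,0,0,0,0],[-130,185,0,0,0,0],[-130,240,0,0,0,0]]}}

```text
t: 41.18
tool_pos: [0.4872, -0.2662, 0.2265]
tcp_rot: [-0.0, 0.998, -0.069, -0.001]
ft_force: [1.0, -0.1, 0.5]
gripper_width: 0.836
```

Run:
```python
from h import *
plan()
c=capture("top"); s=capture("scene"); np.savez("pics/top10",**c); np.savez("pics/scene10",**s)
cv2.imwrite("pics/m11.png",np.hstack([np.vstack([crop(c,160,220,80,60,400,300),crop(c,180,180,260,195,400,300)]),np.vstack([crop(c,320,190,80,60,400,300),crop(s,240,215,80,60,400,300)])]))
```

```text
at [ 487.2 -266.2  226.5] jaw -7.91 t 41.17 w 79.5 F [ 1.  -0.1  0.5]
```

View pics/m11.png

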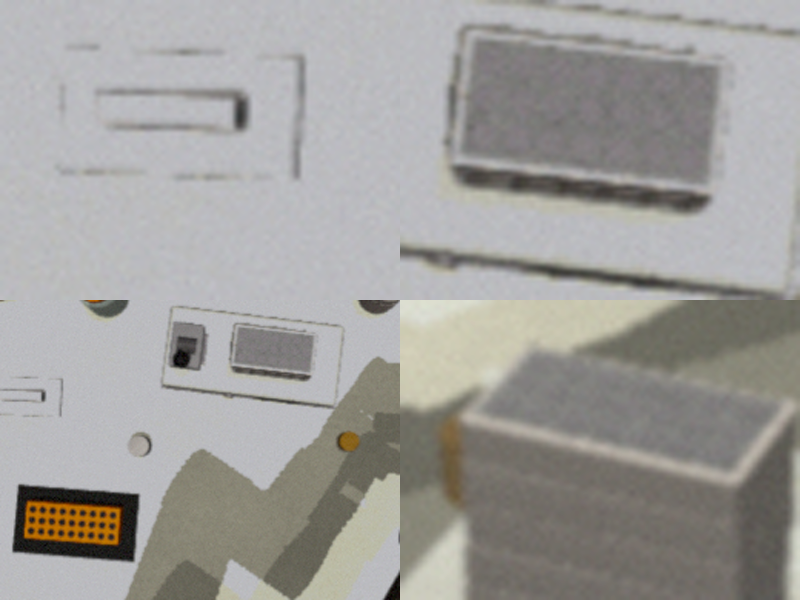

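Stack is flush in both views and the cover has not moved. Checking numbers, then fetching the cover.

Run:
```python
from h import *
c=np.load("pics/top10.npz"); s=np.load("pics/scene10.npz")
A=lambda l,sc,o: (np.array(l)+.5)/sc+o-.5
def show(n,r): print(n,np.round(r[0][:2]*1000,1),"yaw",round(np.degrees(r[0][2]),1),"rms",round(r[1],2))
show("stack top",fit([(c,A([(63,30),(321,62),(310,187),(51,160)],5,[320,190]))],.12,.062,.15,1.43))
show("scene",fit([(s,A([(130,49),(394,106),(338,184),(63,118)],5,[240,215]))],.12,.062,.15,1.43))
show("cover",fit([(c,A([(65,46),(303,56),(297,178),(58,171)],5,[160,220]))],.12,.062,.008,1.5))
show("bar",fit([(c,A([(97,91),(238,94),(236,130),(100,126)],5,[160,220]))],.07,.016,.034,1.5))
plan((560,-60,230,0),(600,200,230,-3),(600,352,200,-3),(600,352,60,-3))
```

```text
stack top [651.3 -49.2] yaw 82.4 rms 1.41
scene [655.5 -48.8] yaw 82.0 rms 1.12
cover [600.  352.1] yaw 86.8 rms 0.38
bar [599.6 351.3] yaw 87.5 rms 0.48
at [ 488.  -269.7  226. ] jaw -8.15 t 41.27 w 80.1 F [0.3 0.5 0.3]
(560, -60, 230) [np.float64(41.6), np.float64(-217.8), np.float64(-4.1)] [np.float64(0.0), np.float64(0.1), np.float64(-8.1)] rows>=3.5
(600, 200, 230) [np.float64(40.0), np.float64(-260.0), np.float64(0.0)] [np.float64(0.0), np.float64(0.0), np.float64(3.0)] rows>=4.2
(600, 352, 200) [np.float64(-8.0), np.float64(-151.8), np.float64(30.0)] [np.float64(0.0), np.float64(0.0), np.float64(0.0)] rows>=2.5
(600, 352, 60) [np.float64(0.0), np.float64(0.0), np.float64(140.0)] [np.float64(0.0), np.float64(0.0), np.float64(0.0)] rows>=2.2
```

Fits suggest the upper plates may lean 2–3 mm to +y. I'll measure the vertical edges layer by layer in the scene picture.

```bash
cat > lay.py <<'E'
from h import *
import sys
from scipy.ndimage import gaussian_filter, map_coordinates
s=np.load(sys.argv[1]); g=gaussian_filter(s["img"].astype(float).mean(2),.6)
zt=float(sys.argv[2]); P=[.6506,-.0527,np.radians(82.1)]
for name,i in (("front-left",None),("front-right",None),("back-right",None)):
    a=P[2];u=np.array([np.cos(a),np.sin(a)]);v=np.array([np.sin(a),-np.cos(a)])
    k={"front-left":(-1,1),"front-right":(1,1),"back-right":(1,-1)}[name]
    b=np.array(P[:2])+.06*k[0]*u+.031*k[1]*v
    out=[]
    for z in np.arange(.045,zt,.0100):
        acc=0
        for dz in np.linspace(-.003,.003,5):
            q=proj(s,[[*b,z+dz]])[0]; du=np.arange(-6,6.01,.25)
            acc=acc+map_coordinates(g,[np.full(len(du),q[1]),q[0]+du],order=1)
        gr=np.gradient(acc/5,.25); j=np.abs(gr).argmax()
        s1=proj(s,[[*(b+.001*u),z]])[0]-proj(s,[[*b,z]])[0]
        out.append((round(z*1000),round(du[j]/s1[0],1),round(gr[j],1)))
    print(name,out)
E
python3 lay.py pics/scene10.npz .15; python3 lay.py pics/scene8.npz .13; python3 lay.py pics/scene4.npz .07
```

```text
front-left [(45, np.float64(0.6), np.float64(-21.1)), (55, np.float64(-1.2), np.float64(-22.1)), (65, np.float64(-0.6), np.float64(-22.4)), (75, np.float64(0.6), np.float64(-24.4)), (85, np.float64(1.1), np.float64(-22.6)), (95, np.float64(4.0), np.float64(-18.2)), (105, np.float64(-4.5), np.float64(-5.6)), (115, np.float64(-6.2), np.float64(-9.5)), (125, np.float64(1.7), np.float64(8.3)), (135, np.float64(2.2), np.float64(5.4)), (145, np.float64(3.9), np.float64(11.7))]
front-right [(45, np.float64(12.5), np.float64(21.0)), (55, np.float64(13.0), np.float64(7.4)), (65, np.float64(0.5), np.float64(-6.5)), (75, np.float64(2.7), np.float64(-4.7)), (85, np.float64(0.5), np.float64(-6.0)), (95, np.float64(2.1), np.float64(-5.8)), (105, np.float64(0.0), np.float64(-5.9)), (115, np.float64(2.6), np.float64(-5.7)), (125, np.float64(2.6), np.float64(-5.7)), (135, np.float64(0.5), np.float64(-5.2)), (145, np.float64(3.1), np.float64(-9.9))]
back-right [(45, np.float64(-1.7), np.float64(20.6)), (55, np.float64(-3.9), np.float64(27.0)), (65, np.float64(-4.5), np.float64(27.5)), (75, np.float64(
[... 1214 characters left out ...]
t64(-4.5), np.float64(28.2)), (75, np.float64(-2.2), np.float64(33.0)), (85, np.float64(-1.7), np.float64(30.3)), (95, np.float64(0.5), np.float64(31.5)), (105, np.float64(0.5), np.float64(29.4)), (115, np.float64(-6.5), np.float64(-15.5)), (125, np.float64(-1.6), np.float64(-10.8))]
front-left [(45, np.float64(0.6), np.float64(-21.5)), (55, np.float64(-1.2), np.float64(-22.3)), (65, np.float64(-1.2), np.float64(-12.6))]
front-right [(45, np.float64(6.5), np.float64(20.4)), (55, np.float64(10.8), np.float64(20.1)), (65, np.float64(0.5), np.float64(-9.3))]
back-right [(45, np.float64(-2.3), np.float64(18.8)), (55, np.float64(-2.2), np.float64(24.6)), (65, np.float64(-10.6), np.float64(10.4))]
```

All evidence says the upper three plates sit about 3 mm to +y of the bottom one. I'll grip the third plate from the top with the two above it resting on it, lift slightly, and shift them together by −3 mm.

Run:
```python
from h import *
plan((560,-140,230,-4),(651,-49,230,-7.9),(651,-49,94,-7.9))
```

```text
at [ 488.  -269.7  226. ] jaw -8.15 t 41.27 w 80.1 F [0.3 0.5 0.3]
(560, -140, 230) [np.float64(52.9), np.float64(-138.6), np.float64(-4.1)] [np.float64(0.0), np.float64(0.1), np.float64(-4.1)] rows>=2.4
(651, -49, 230) [np.float64(84.4), np.float64(-97.1), np.float64(0.0)] [np.float64(0.0), np.float64(0.0), np.float64(3.9)] rows>=2.1
(651, -49, 94) [np.float64(0.0), np.float64(0.0), np.float64(136.0)] [np.float64(0.0), np.float64(0.0), np.float64(0.0)] rows>=2.2
```

Request:
{"method": "arm_command", "body": {"increments": [[27,-35,0,0,0,0],[54,-75,0,0,0,0],[81,-115,0,0,0,0],[108,-155,0,0,0,0],[131,-195,0,0,0,0]], "gripper": 95}}

```text
t: 41.9
tool_pos: [0.6466, -0.0887, 0.2258]
tcp_rot: [-0.0, 0.998, -0.069, -0.001]
ft_force: [0.4, -0.3, 1.2]
gripper_width: 0.996
```

Run:
```python
from h import *
plan((651,-49,200,-7.9),(651,-49,94,-7.9))
```

```text
at [646.6 -88.7 225.8] jaw -7.9 t 41.9 w 94.7 F [ 0.4 -0.3  1.2]
(651, -49, 200) [np.float64(-1.0), np.float64(-39.9), np.float64(25.8)] [np.float64(-0.0), np.float64(0.1), np.float64(0.0)] rows>=0.8
(651, -49, 94) [np.float64(0.0), np.float64(0.0), np.float64(106.0)] [np.float64(0.0), np.float64(0.0), np.float64(0.0)] rows>=1.7
```

Request:
{"method": "arm_command", "body": {"increments": [[-1,-20,10,0,0,0],[-1,-38,25,0,0,0],[-1,-38,25,0,0,0]]}}

```text
t: 42.28
tool_pos: [0.649, -0.0521, 0.2004]
tcp_rot: [-0.0, 0.998, -0.069, -0.002]
ft_force: [-0.3, 0.3, 0.9]
gripper_width: 0.998
```

Request:
{"method": "arm_command", "body": {"increments": [[0,0,35,0,0,0],[0,0,70,0,0,0],[0,0,95,0,0,0],[0,0,106,0,0,0],[0,0,106,0,0,0]]}}

```text
t: 42.9
tool_pos: [0.65, -0.0536, 0.0963]
tcp_rot: [0.0, 0.998, -0.069, -0.0]
ft_force: [0.3, 1.2, 0.3]
gripper_width: 1.005
```

Request:
{"method": "arm_command", "body": {"increments": [[0,0,0,0,0,0],[0,0,0,0,0,0],[0,0,0,0,0,0],[0,0,0,0,0,0],[0,0,0,0,0,0]], "gripper": 50, "squeeze": 40}}

```text
t: 43.52
tool_pos: [0.6502, -0.0529, 0.0966]
tcp_rot: [0.0, 0.998, -0.069, 0.0]
ft_force: [-1.1, 0.3, 3.1]
gripper_width: 0.653
```

Request:
{"method": "arm_command", "body": {"increments": [[0,0,-3,0,0,0],[0,0,-6,0,0,0],[0,0,-6,0,0,0]]}}

```text
t: 43.9
tool_pos: [0.6502, -0.053, 0.1023]
tcp_rot: [0.0, 0.998, -0.069, 0.0]
ft_force: [-0.7, 0.9, -4.5]
gripper_width: 0.647
```

Run:
```python
from h import *
plan()
```

```text
at [650.2 -53.  102.3] jaw -7.92 t 43.9 w 61.5 F [-0.7  0.9 -4.5]
```

Wrist load is about 4 N, so all three plates are lifted. Shift and lower.

Request:
{"method": "arm_command", "body": {"increments": [[0,1.5,0,0,0,0],[0,3,0,0,0,0],[0,3,3,0,0,0],[0,3,5.8,0,0,0],[0,3,5.8,0,0,0]]}}

```text
t: 44.52
tool_pos: [0.6498, -0.0559, 0.0966]
tcp_rot: [0.0, 0.998, -0.069, 0.0]
ft_force: [-1.6, -0.7, -0.3]
gripper_width: 0.653
```

Request:
{"method": "arm_command", "body": {"increments": [[0,0,0,0,0,0],[0,0,0,0,0,0],[0,0,0,0,0,0],[0,0,0,0,0,0]], "gripper": 85}}

```text
t: 45.02
tool_pos: [0.6498, -0.0559, 0.0965]
tcp_rot: [0.0, 0.998, -0.069, 0.0]
ft_force: [-0.8, -0.0, 0.5]
gripper_width: 0.894
```

Request:
{"method": "arm_command", "body": {"increments": [[0,0,-30,0,0,0],[0,0,-70,0,0,0],[0,0,-110,0,0,0],[0,0,-133,0,0,0],[0,0,-133,0,0,0]]}}

```text
t: 45.65
tool_pos: [0.6503, -0.056, 0.2311]
tcp_rot: [0.0, 0.998, -0.069, 0.002]
ft_force: [-0.3, 0.5, -0.2]
gripper_width: 0.894
```

Request:
{"method": "arm_command", "body": {"increments": [[-12,-50,0,0,0,0],[-24,-100,0,0,0,0],[-36,-155,0,0,0,-2],[-48,-210,0,0,0,-4],[-60,-260,0,0,0,-4.7]]}}

```text
t: 46.28
tool_pos: [0.6254, 0.2117, 0.2277]
tcp_rot: [0.0, 1.0, -0.028, -0.001]
ft_force: [-0.4, 0.5, 0.0]
gripper_width: 0.894
```

```bash
python3 - <<'E'
from h import *
plan((600,352,220,-3),(600,352,120,-3),(600,352,11,-3))
c=capture("top"); s=capture("scene"); np.savez("pics/top11",**c); np.savez("pics/scene11",**s)
E
python3 lay.py pics/scene11.npz .15
```

```text
at [625.4 211.7 227.7] jaw -3.16 t 46.27 w 85.1 F [-0.4  0.5  0. ]
(600, 352, 220) [np.float64(-33.1), np.float64(-138.7), np.float64(7.7)] [np.float64(0.0), np.float64(0.1), np.float64(-0.2)] rows>=2.3
(600, 352, 120) [np.float64(0.0), np.float64(0.0), np.float64(100.0)] [np.float64(0.0), np.float64(0.0), np.float64(0.0)] rows>=1.6
(600, 352, 11) [np.float64(0.0), np.float64(0.0), np.float64(109.0)] [np.float64(0.0), np.float64(0.0), np.float64(0.0)] rows>=1.7
front-left [(45, np.float64(0.6), np.float64(-21.0)), (55, np.float64(-1.2), np.float64(-21.2)), (65, np.float64(-0.6), np.float64(-22.6)), (75, np.float64(0.0), np.float64(-22.8)), (85, np.float64(1.1), np.float64(-22.8)), (95, np.float64(-0.6), np.float64(-22.0)), (105, np.float64(-6.2), np.float64(-21.9)), (115, np.float64(-6.2), np.float64(-32.7)), (125, np.float64(-5.6), np.float64(-28.4)), (135, np.float64(-6.7), np.float64(-24.2)), (145, np.float64(-3.3), np.float64(-12.3))]
front-right [(45, np.float64(8.2), np.float64(21.1)), (55, np.float64(13.0), np.float64(18.1)), (65, np.float64(-2.2), np.float64(-6.6)), (75, np.float64(0.0), np.float64(-5.1)), (85, np.float64(0.0), np.float64(-6.0)), (95, np.float64(0.0), np.float64(-3.1)), (105, np.float64(-2.1), np.float64(-5.3)), (115, np.float64(-1.6), np.float64(-5.0)), (125, np.float64(-1.0), np.float64(-5.5)), (135, np.float64(-1.6), np.float64(-5.3)), (145, np.float64(0.5), np.float64(-8.4))]
back-right [(45, np.float64(-2.3), np.float64(21.8)), (55, np.float64(-4.5), np.float64(26.3)), (65, np.float64(-4.5), np.float64(27.0)), (75, np.float64(-1.7), np.float64(30.3)), (85, np.float64(-2.2), np.float64(28.2)), (95, np.float64(-3.8), np.float64(28.4)), (105, np.float64(-4.4), np.float64(27.5)), (115, np.float64(-4.4), np.float64(27.7)), (125, np.float64(-2.2), np.float64(28.1)), (135, np.float64(-1.6), np.float64(29.1)), (145, np.float64(-2.1), np.float64(10.7))]
```

Layers now agree within about ±1.3 mm of each other. Now the cover; first a numeric check that it has not moved.

Run:
```python
from h import *
a=np.load("pics/scene10.npz")["img"].astype(int);s=np.load("pics/scene11.npz");b=s["img"].astype(int)
q=proj(s,rect([.6,.352,1.515],.12,.062,.008)); print(q.round(0).tolist())
x0,y0=q.min(0).astype(int)-12;x1,y1=q.max(0).astype(int)+12
d=np.abs(a-b)[y0:y1,x0:x1].max(2); print(d.mean(),np.percentile(d,[50,95,99]))
t=np.load("pics/top10.npz")["img"].astype(int)-np.load("pics/top11.npz")["img"].astype(int)
d=np.abs(t)[228:258,168:225].max(2);print(d.mean(),np.percentile(d,[50,95,99]))
```

```text
[[511.0, 304.0], [454.0, 293.0], [451.0, 311.0], [510.0, 323.0]]
10.133185349611542 [ 4. 29. 87.]
110.3327485380117 [114. 141. 147.]
```

Request:
{"method": "arm_command", "body": {"increments": [[-11,-46,2,0,0,0],[-22,-92,5,0,0,0],[-33,-139,8,0,0,0],[-33,-139,8,0,0,0]], "gripper": 60}}

```text
t: 46.88
tool_pos: [0.5997, 0.3527, 0.2193]
tcp_rot: [0.0, 1.0, -0.027, -0.001]
ft_force: [-0.3, -0.4, -0.6]
gripper_width: 0.635
```

Run:
```python
from h import *
a=np.load("pics/scene10.npz");b=np.load("pics/scene11.npz");s=capture("scene");np.savez("pics/scene12",**s)
cv2.imwrite("pics/m12.png",np.vstack([np.hstack([crop(x,430,270,100,75,400,300) for x in (a,b)]),np.hstack([crop(s,430,270,100,75,400,300),crop(s,400,200,160,120,400,300)])]))
```

```text
(no output)
```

View pics/m12.png

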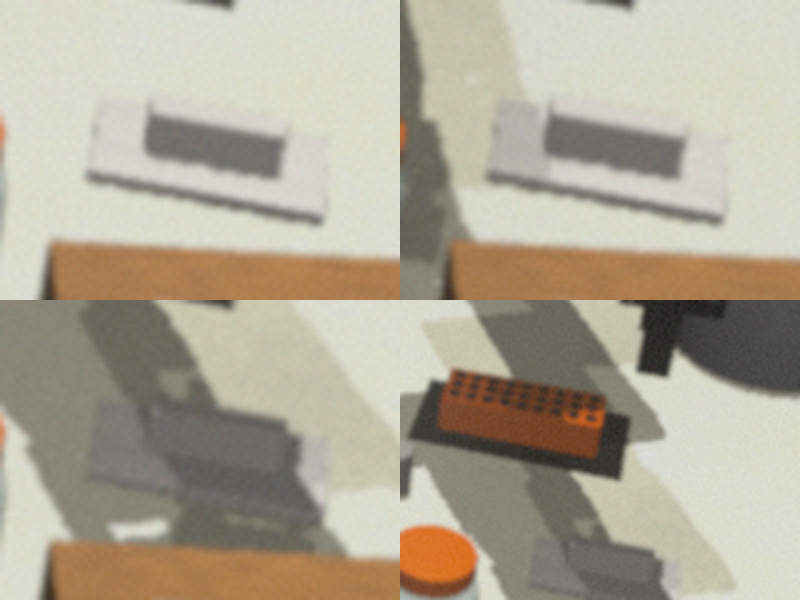

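Cover is unmoved; only shadows changed. Descend on the bar.

Request:
{"method": "arm_command", "body": {"increments": [[0,0,50,0,0,0],[0,0,105,0,0,0],[0,0,155,0,0,0],[0,0,190,0,0,0],[0,0,208,0,0,0]]}}

```text
t: 47.55
tool_pos: [0.6007, 0.3486, 0.011]
tcp_rot: [0.001, 1.0, -0.029, -0.001]
ft_force: [0.1, -0.8, 0.9]
gripper_width: 0.632
```

Request:
{"method": "arm_command", "body": {"increments": [[0,0,0,0,0,0],[0,0,0,0,0,0],[0,0,0,0,0,0],[0,0,0,0,0,0],[0,0,0,0,0,0]], "gripper": 5, "squeeze": 40}}

```text
t: 48.18
tool_pos: [0.6008, 0.3506, 0.0139]
tcp_rot: [-0.0, 1.0, -0.028, -0.0]
ft_force: [2.3, -0.7, 5.4]
gripper_width: 0.166
```

Run:
```python
from h import *
plan()
```

```text
at [600.8 350.6  13.9] jaw -3.21 t 48.17 w 15.8 F [ 2.3 -0.7  5.4]
```

Request:
{"method": "arm_command", "body": {"increments": [[0,0,-30,0,0,0],[0,0,-80,0,0,0],[0,0,-135,0,0,0],[0,0,-185,0,0,0],[0,0,-206,0,0,0]]}}

```text
t: 48.8
tool_pos: [0.6014, 0.3508, 0.2228]
tcp_rot: [-0.001, 1.0, -0.028, 0.002]
ft_force: [0.3, -0.1, -4.0]
gripper_width: 0.163
```

Run:
```python
from h import *
plan((625,150,220,-5.5),(650.5,-53.5,220,-7.9),(650.5,-53.5,175,-7.9))
```

```text
at [601.4 350.8 222.8] jaw -3.21 t 48.8 w 15.5 F [ 0.3 -0.1 -4. ]
(625, 150, 220) [np.float64(34.8), np.float64(199.2), np.float64(2.6)] [np.float64(-0.1), np.float64(-0.2), np.float64(2.3)] rows>=3.2
(650.5, -53.5, 220) [np.float64(44.9), np.float64(200.1), np.float64(0.0)] [np.float64(0.0), np.float64(0.0), np.float64(2.4)] rows>=3.3
(650.5, -53.5, 175) [np.float64(0.0), np.float64(0.0), np.float64(45.0)] [np.float64(0.0), np.float64(0.0), np.float64(0.0)] rows>=0.7
```

Request:
{"method": "arm_command", "body": {"increments": [[8,40,0,0,0,0.5],[17,95,0,0,0,1],[26,150,0,0,0,1.7],[34.8,199,0,0,0,2.3]]}}

```text
t: 49.3
tool_pos: [0.6243, 0.148, 0.2193]
tcp_rot: [0.0, 0.999, -0.048, -0.0]
ft_force: [0.8, -0.0, -2.2]
gripper_width: 0.167
```

Request:
{"method": "arm_command", "body": {"increments": [[11,50,0,0,0,0.6],[22,100,0,0,0,1.2],[34,150,0,0,0,1.8],[44.5,200,0,0,0,2.4],[44.5,200,0,0,0,2.4]]}}

```text
t: 49.92
tool_pos: [0.6495, -0.0568, 0.2189]
tcp_rot: [0.0, 0.997, -0.071, -0.0]
ft_force: [-0.2, 0.3, -3.8]
gripper_width: 0.165
```

Request:
{"method": "arm_command", "body": {"increments": [[0,0,20,0,0,0],[0,0,42,0,0,0],[0,0,42,0,0,0],[0,0,42,0,0,0]]}}

```text
t: 50.42
tool_pos: [0.6499, -0.053, 0.1783]
tcp_rot: [0.0, 0.998, -0.069, 0.0]
ft_force: [0.9, 0.5, -2.4]
gripper_width: 0.166
```

Run:
```python
from h import *
plan((650.6,-53.5,164.5,-7.9))
s=capture("scene"); np.savez("pics/scene13",**s)
# end faces: sub-pixel of cover right/left corners vs stack: horizontal edges near z of cover bottom
from scipy.ndimage import gaussian_filter, map_coordinates
g=gaussian_filter(s["img"].astype(float).mean(2),.6)
zc=read_state()["tool_pos"][2]-.0139
a=np.radians(82.1);u=np.array([np.cos(a),np.sin(a)]);v=np.array([np.sin(a),-np.cos(a)])
for nm,k in (("fl",(-1,1)),("fr",(1,1)),("br",(1,-1))):
    b=np.array([.6506,-.0527])+.06*k[0]*u+.031*k[1]*v
    for z in (zc+.002,zc+.004,zc+.006,.135,.145):
        q=proj(s,[[*b,z]])[0];du=np.arange(-6,6.1,.25)
        p=map_coordinates(g,[np.full(len(du),q[1]),q[0]+du],order=1);gr=np.gradient(p,.25);j=np.abs(gr).argmax()
        s1=proj(s,[[*(b+.001*u),z]])[0]-q
        print(nm,round(z*1000),round(du[j]/s1[0],1),round(gr[j],1))
cv2.imwrite("pics/m13.png",crop(s,230,180,100,75,800,600))
```

```text
at [649.9 -53.  178.3] jaw -7.88 t 50.42 w 15.8 F [ 0.9  0.5 -2.4]
(650.6, -53.5, 164.5) [np.float64(0.8), np.float64(0.4), np.float64(13.8)] [np.float64(0.0), np.float64(-0.0), np.float64(0.0)] rows>=0.2
fl 167 2.8 -19.4
fl 169 2.2 -15.4
fl 171 11.6 -11.3
fl 135 -6.2 -26.6
fl 145 -3.9 -14.4
fr 167 0.5 -4.4
fr 169 1.0 -6.0
fr 171 1.0 -6.9
fr 135 -1.6 -6.4
fr 145 1.0 -5.7
br 167 1.6 27.7
br 169 2.1 22.8
br 171 1.6 14.3
br 135 -2.2 7.2
br 145 -4.3 18.8
```

Edge measures put the cover about 2.5 mm to +y of the stack. Shift by that, lower, release.

Request:
{"method": "arm_command", "body": {"increments": [[0.5,2.5,4,0,0,0],[0.5,2.5,8,0,0,0],[0.5,2.5,11,0,0,0],[0.5,2.5,13.5,0,0,0],[0.5,2.5,14,0,0,0]]}}

```text
t: 51.1
tool_pos: [0.6499, -0.056, 0.1639]
tcp_rot: [0.0, 0.998, -0.069, 0.0]
ft_force: [-2.5, -0.2, 4.9]
gripper_width: 0.164
```

Request:
{"method": "arm_command", "body": {"increments": [[0,0,0,0,0,0],[0,0,0,0,0,0],[0,0,0,0,0,0],[0,0,0,0,0,0]], "gripper": 40}}

```text
t: 51.6
tool_pos: [0.6498, -0.056, 0.1635]
tcp_rot: [0.0, 0.998, -0.069, 0.0]
ft_force: [-0.4, 0.8, -0.5]
gripper_width: 0.419
```

Request:
{"method": "arm_command", "body": {"increments": [[0,0,-20,0,0,0],[0,0,-50,0,0,0],[0,0,-70,0,0,0],[0,0,-80,0,0,0],[0,0,-80,0,0,0]]}}

```text
t: 52.22
tool_pos: [0.6498, -0.056, 0.2437]
tcp_rot: [0.0, 0.998, -0.069, 0.0]
ft_force: [0.1, 0.5, 0.0]
gripper_width: 0.422
```

Run:
```python
from h import *
plan((560,85,220,-7.9),(560,85,110,-7.9))
c=np.load("pics/top10.npz")
# lever base/knob: knob pixel in m2 (110,245)/6.154+(280,178)
uv=(np.array([[110,245]])+.5)/(800/130)+[280,178]-.5
a=np.radians(82.1);u=np.array([np.cos(a),np.sin(a)]);v=np.array([np.sin(a),-np.cos(a)])
h=np.array([.6506,-.0527])+.135*u
for z in(.1,.11,.12,.13): 
    p=unproj(c,uv,z)[0][:2]; print(z,(p*1000).round(1),"rel lever hinge (y,x) mm",((p-h)*1000@u).round(1),((p-h)*1000@v).round(1))
print("hinge",h*1000)
```

```text
at [649.8 -56.  243.7] jaw -7.92 t 52.23 w 40.2 F [0.1 0.5 0. ]
(560, 85, 220) [np.float64(-108.4), np.float64(-127.3), np.float64(23.6)] [np.float64(0.0), np.float64(-0.0), np.float64(-0.0)] rows>=2.7
(560, 85, 110) [np.float64(0.0), np.float64(0.0), np.float64(110.0)] [np.float64(0.0), np.float64(0.0), np.float64(0.0)] rows>=1.8
0.1 [646.6  87.2] rel lever hinge (y,x) mm 3.0 -23.2
0.11 [645.5  86.5] rel lever hinge (y,x) mm 2.2 -24.2
0.12 [644.4  85.8] rel lever hinge (y,x) mm 1.3 -25.2
0.13 [643.3  85. ] rel lever hinge (y,x) mm 0.4 -26.2
hinge [669.15501372  81.01877754]
```

Run:
```python
from h import *
plan((585,94,240,-7.9),(585,94,95,-7.9))
```

```text
at [649.8 -56.  243.7] jaw -7.92 t 52.23 w 40.2 F [0.1 0.5 0. ]
(585, 94, 240) [np.float64(-84.9), np.float64(-139.7), np.float64(3.6)] [np.float64(0.0), np.float64(-0.0), np.float64(-0.0)] rows>=2.6
(585, 94, 95) [np.float64(0.0), np.float64(0.0), np.float64(145.0)] [np.float64(0.0), np.float64(0.0), np.float64(0.0)] rows>=2.3
```

Request:
{"method": "arm_command", "body": {"increments": [[-28,-45,0,0,0,0],[-56,-90,0,0,0,0],[-85,-139.5,4,0,0,0],[-85,-139.5,4,0,0,0]], "gripper": 0}}

```text
t: 52.72
tool_pos: [0.583, 0.0968, 0.2385]
tcp_rot: [-0.0, 0.998, -0.067, -0.001]
ft_force: [-0.0, -0.6, 0.9]
gripper_width: 0.058
```

Request:
{"method": "arm_command", "body": {"increments": [[0,0,45,0,0,0],[0,0,90,0,0,0],[0,0,130,0,0,0],[0,0,145,0,0,0],[0,0,145,0,0,0]]}}

```text
t: 53.35
tool_pos: [0.5848, 0.0934, 0.0939]
tcp_rot: [0.0, 0.998, -0.069, -0.001]
ft_force: [-0.1, 0.7, 0.5]
gripper_width: 0.002
```

Run:
```python
from h import *
plan((585,94,95,-7.9))
s=capture("scene");c=capture("top");np.savez("pics/top14",**c);np.savez("pics/scene14",**s)
```

```text
at [584.8  93.4  93.9] jaw -7.95 t 53.35 w 0.2 F [-0.1  0.7  0.5]
(585, 94, 95) [np.float64(0.1), np.float64(-0.6), np.float64(-1.1)] [np.float64(0.0), np.float64(0.1), np.float64(-0.0)] rows>=0.0
```

Request:
{"method": "arm_command", "body": {"increments": [[15,0,0,0,0,0],[30,0,0,0,0,0],[45,0,0,0,0,0],[57,0,0,0,0,0],[69,0,0,0,0,0]]}}

```text
t: 54.08
tool_pos: [0.6541, 0.0842, 0.0946]
tcp_rot: [0.0, 0.998, -0.069, 0.0]
ft_force: [-2.0, 0.2, 0.4]
gripper_width: 0.002
```

Request:
{"method": "arm_command", "body": {"increments": [[8,0,0,0,0,0],[14,0,0,0,0,0],[18,0,0,0,0,0],[22,0,0,0,0,0],[24,0,0,0,0,0]]}}

```text
t: 54.7
tool_pos: [0.6768, 0.0811, 0.0943]
tcp_rot: [0.0, 0.998, -0.069, -0.0]
ft_force: [-1.5, -0.0, -0.9]
gripper_width: 0.005
```

Request:
{"method": "arm_command", "body": {"increments": [[1,0,0,0,0,0],[2,0,0,0,0,0],[3,0,0,0,0,0]]}}

```text
t: 55.08
tool_pos: [0.6791, 0.0808, 0.0943]
tcp_rot: [0.0, 0.998, -0.069, -0.001]
ft_force: [-7.6, 1.8, 1.3]
gripper_width: 0.003
```

Request:
{"method": "arm_command", "body": {"increments": [[1,0,0,0,0,0],[1,0,0,0,0,0]]}}

```text
t: 55.32
tool_pos: [0.6793, 0.0807, 0.0941]
tcp_rot: [0.0, 0.998, -0.069, -0.002]
ft_force: [-9.0, 1.8, 1.7]
gripper_width: 0.001
```

Request:
{"method": "arm_command", "body": {"increments": [[1,0,0,0,0,0],[1,0,0,0,0,0]]}}

```text
t: 55.58
tool_pos: [0.6796, 0.0807, 0.094]
tcp_rot: [0.0, 0.998, -0.069, -0.003]
ft_force: [-11.8, 1.4, 2.9]
gripper_width: 0.006
```

At the end stop (force climbing, motion stopped). Retreat and look at everything.

Request:
{"method": "arm_command", "body": {"increments": [[-25,0,0,0,0,0],[-55,0,0,0,0,0],[-85,0,0,0,0,0],[-100,0,-40,0,0,0],[-100,0,-90,0,0,0]]}}

```text
t: 56.2
tool_pos: [0.582, 0.0943, 0.1853]
tcp_rot: [0.0, 0.998, -0.069, -0.0]
ft_force: [0.3, -0.3, 1.1]
gripper_width: 0.004
```

Request:
{"method": "arm_command", "body": {"increments": [[-10,20,-40,0,0,0],[-30,50,-60,0,0,0],[-60,90,-60,0,0,0],[-90,130,-60,0,0,0],[-100,170,-60,0,0,0]]}}

```text
t: 56.82
tool_pos: [0.4593, -0.0613, 0.2452]
tcp_rot: [0.0, 0.998, -0.069, 0.001]
ft_force: [0.6, 0.1, 0.7]
gripper_width: 0.003
```

```bash
python3 - <<'E'
from h import *
plan()
c=capture("top"); s=capture("scene"); np.savez("pics/top15",**c); np.savez("pics/scene15",**s)
cv2.imwrite("pics/m14.png",np.hstack([np.vstack([crop(c,280,178,128,96,400,300),crop(c,80,80,400,300,400,300)]),np.vstack([crop(s,240,190,80,60,400,300),crop(s,220,190,160,120,400,300)])]))
E
python3 lay.py pics/scene15.npz .157
```

```text
at [459.3 -61.3 245.2] jaw -7.9 t 56.83 w 0.3 F [0.6 0.1 0.7]
front-left [(45, np.float64(0.6), np.float64(-19.5)), (55, np.float64(-1.2), np.float64(-20.7)), (65, np.float64(-0.6), np.float64(-22.2)), (75, np.float64(0.6), np.float64(-22.9)), (85, np.float64(1.1), np.float64(-22.2)), (95, np.float64(-0.6), np.float64(-21.1)), (105, np.float64(-6.2), np.float64(-22.0)), (115, np.float64(-6.2), np.float64(-31.7)), (125, np.float64(-6.2), np.float64(-27.4)), (135, np.float64(-6.7), np.float64(-25.2)), (145, np.float64(-1.1), np.float64(-18.5)), (155, np.float64(-0.6), np.float64(-11.9))]
front-right [(45, np.float64(8.7), np.float64(19.6)), (55, np.float64(13.0), np.float64(16.7)), (65, np.float64(-1.6), np.float64(-5.8)), (75, np.float64(0.0), np.float64(-5.6)), (85, np.float64(0.0), np.float64(-5.7)), (95, np.float64(-1.6), np.float64(-4.7)), (105, np.float64(-1.6), np.float64(-5.2)), (115, np.float64(-1.6), np.float64(-4.9)), (125, np.float64(-1.6), np.float64(-6.7)), (135, np.float64(-0.5), np.float64(-4.7)), (145, np.float64(-1.5), np.float64(-5.6)), (155, np.float64(0.5), np.float64(-12.2))]
back-right [(45, np.float64(-2.3), np.float64(19.4)), (55, np.float64(-4.5), np.float64(24.7)), (65, np.float64(-2.2), np.float64(11.4)), (75, np.float64(-1.7), np.float64(8.8)), (85, np.float64(4.4), np.float64(7.0)), (95, np.float64(4.4), np.float64(6.1)), (105, np.float64(-4.4), np.float64(5.5)), (115, np.float64(-3.3), np.float64(2.6)), (125, np.float64(-2.2), np.float64(3.4)), (135, np.float64(-12.4), np.float64(-16.8)), (145, np.float64(-8.0), np.float64(-20.8)), (155, np.float64(-2.1), np.float64(-20.8))]
```

View pics/m14.png

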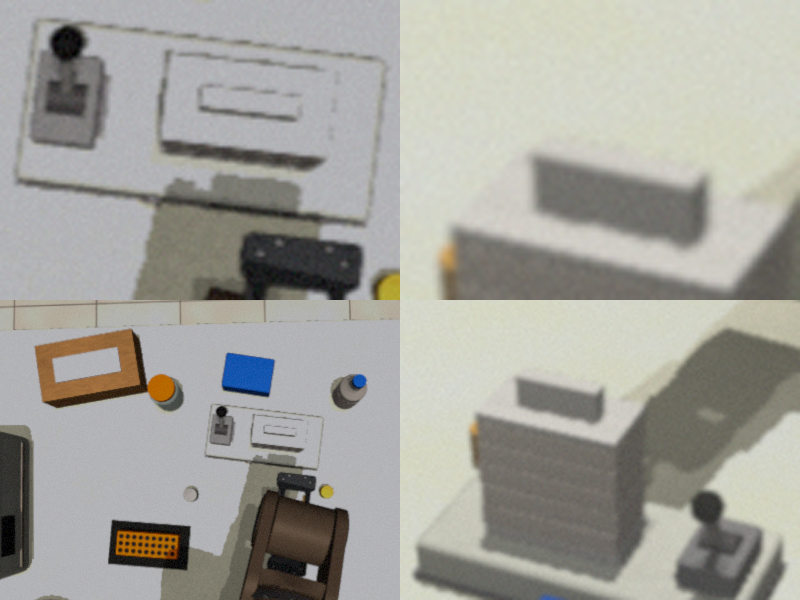

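The final view shows the pile square under the cover. The lever leans towards +x, with the knob about 27 px (≈64 mm) from its start. The rack is centred on the mat and the bystanders are in place. Handing in.

```bash
python3 -c "
from h import *
print(finish_job())"
```

```text
the job is handed in; nothing more can be done
None
```

The job is done in the order asked and handed in at about 57 s on the robot's clock.

- **Rack:** it sits lengthwise on the mat, about 3 mm from the mat's centre and within 1° of its direction.
- **Plates:** there were five (a pile of three and two singles), and all are stacked on the pad. The second plate went down about 4 mm off, so I re-gripped and shifted it. The top three then leaned about 3 mm, so I lifted them together and set them back.
- **Cover:** it sits squarely on the pile, and it was not knocked during the run.
- **Lever:** I pushed it to its end stop. The force climbed to about 12 N with no further motion, and the knob had moved about 64 mm.

**Last checks:** in the final pictures the pile and cover look flush and the other objects look to be where they stood. Edge measurements put the layers within about 1.5 mm of each other. Some readings were unusable: the brass weight behind the pile confused the front-left ones, and those at the back right were too faint on the upper layers. Top-view and side-view readings differed by 1–3 mm, so I can only say the pile is flush with the pad to about 2 mm.

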